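# Rescue the wedged needle case and put it in the tilting bin

## Task

The flat boxwood needle case has slipped down the crack between the two walnut plinths: draw it out by the bit of its cap that shows and drop it into the smoked-glass tilting bin, whose front rocks forward against a spring, leaving the bin to swing fully shut again. The glass dome stands where the bin has to swing, so first set it upright in the middle of the round felt mat. Knock nothing over and leave the other pieces where they are.

Things in the scene. Friction and masses are not known exactly. Their poses are not given: they have to be found in the camera images.
- etui_center (a point): centre (half-way up) of the loose flat boxwood needle case, 72 mm tall, 50 g; z up to its cap, x along its width, y across its thickness. Cap: the top 22 mm, straight, 40 mm wide, 16 thick. Body below: 36 wide, a wedge 14.6 mm thick under the cap, 8.6 at the foot. It starts jammed upright (leaning at most 4 degrees) in the gap, cap and 6 mm of body showing; pull straight up, a few N
- gap_mouth (a point): middle of the gap's mouth between two walnut plinths fixed to the shelf, level with their tops, 55 mm above the glass shelf. x runs along the gap, y across it. The gap is 13.8 mm wide; each plinth is 100 mm (x) by 80 mm (y). A thimble stands on each plinth, 50 to 60 mm off the gap's middle: open the fingers only part way (45 mm) here
- bin_case: fixed smoked-glass case of the tilting bin; origin under its centre, on the glass shelf; x points to its front, to where the bin rocks; z up. Walnut base 130 x 128 mm, case 122 mm wide, 178 tall: back, cheeks, hood. The hood slopes down at its front from x = 27, z = 178 mm to the brass-trimmed hood edge at x = 45, z = 153 mm. The bin's brass pivot pin lies at x = 50, z = 18 mm, along y
- bin_slot (a point): fixed point at the foot of the trough between hood edge and front pane: x = 46, z = 153 mm from the case's origin, axes as the case's. Shut, the upright 6 mm pane's inner face is 1 mm in front of this point; above it the pane's lip flares forward by 40 degrees to a beaded brass rim 27 mm in front and 28 mm up. The trough is 45 mm wide at the top, 2 mm at its foot: nothing passes until the pane is pushed forward
- smoked_bin (a joint): tilt of the bin: 0 shut, growing as its top rocks to the case's +x, up to 0.55 rad. A spring shuts it; it takes about 2 N at the lip at first, 4 N near the end. At 0.45 rad there is room for the needle case and a finger on each side of it to go in past the hood edge and hold the pane off while letting go; else the pane pinches the needle case
- bin_floor (a point): centre of the felt floor inside the bin; it tilts with the bin. Axes as the case's when shut, when it lies 36 mm above the shelf. Inside, the bin is 70 mm deep (x) by 100 mm wide (y); its back and sides rise 97 mm, its front pane 117 mm to the hood edge
- dome_center (a point): centre (half-way up) of the loose domed thimble, 164 mm tall, 300 g: walnut foot 68 mm in diameter (underside 82 mm below this point), clear glass dome 57 mm in diameter, and on top an upright brass knob 16 mm in diameter, 24 mm tall (58 to 82 mm above this point) by which it is lifted. It starts on the shelf just in front of the bin, in the way of its swing
- mat_top (a point): centre of the top of a round dark felt mat, 84 mm in diameter and 4 mm thick, fixed on the glass shelf; the dome is to stand on it
- pewter_thimble: loose pewter thimble, 19 mm in diameter, 25 mm tall, on one of the plinths; origin under its centre; leave it
- porcelain_thimble: loose white porcelain thimble, 19 mm in diameter, 25 mm tall, on the other plinth; origin under its centre; leave it
- darning_egg: loose brass darning egg on a turned walnut stand, 60 mm in diameter, 125 mm tall; origin under its centre; leave it
- ring_box: loose walnut ring box, 56 x 56 x 44 mm tall; origin under its centre; leave it
- thread_spool: loose wooden thread spool standing on end, 34 mm in diameter, 40 mm tall; origin under its centre; leave it
- tape_drum: loose round brass tape-measure case, 42 mm in diameter, 24 mm tall; origin under its centre; leave it
- brass_bell: loose little brass hand bell with an upright walnut handle, 40 mm in diameter, 62 mm tall; origin under its centre; leave it
- scent_bottle: loose small flat glass scent bottle with a round pewter stopper, 30 x 20 mm, 69 mm tall; origin under its centre; leave it
Not all that is in view belongs to the job. What is shaped like the part that bears dome_center but red or turquoise is not meant.

How it is judged:
By the outcome, as a careful person would: the job done as asked, in the order asked, and still so for the second after the job is handed in, with the robot touching nothing.
It also fails if it takes over 54 s, if anything falls off the work surface, if the arm or the gripper's body presses on something with over 40 N, if the wrist force passes 120 N, or if a joint passes its speed limit or range.

## Robot

A 6-joint arm with a two-finger parallel gripper is mounted at the origin on the work surface. World frame = base frame: x ahead of the robot, y to its left, z up, the work surface at z = 0. Lengths are in m, angles in degrees, forces in N, time in s.
With the tool pointing down it reaches from about 0.425 to 0.95 m from the base axis. Payload 3.5 kg.
Tool frame: the origin (TCP) lies midway between the tips of the shut fingers; the grasp point (between the pads) lies 19 mm behind it (r.grip_point_offset is the distance from the TCP to the grasp point, in m); z points along the fingers, x is the direction in which the jaws open and shut, and the axes are right-handed (so a half turn about z gives the same grasp; the last joint's range is limited). The gripper opens to 85 mm and grips with 20 to 120 N. Pads are 22 mm wide; open, the fingers measure 114 mm over their backs; the gripper's body (76 mm by 85 mm) begins 54 mm behind the grasp point. The pads swing forward as they close: fully open they stand 13 mm farther back than shut.
Start: joints at [60.332, 16.404, 90.338, -0, 73.258, -8.594], TCP at [0.243, 0.63, 0.231] pointing down, gripper open.
Joint ranges: [-158.93, 158.93], [-51.34, 127.21], [12.03, 142.37], [-87.48, 267.48], [13.55, 161.25], [-162.69, 162.69]. Speed limits (degrees/s): [159.86, 159.86, 180, 180, 180, 180].

## Interface

Orientations are given as a 3x3 rotation matrix whose columns are the frame's x, y, z axes.
In Python, from workcell import telemetry, vision, finish_job, r gives the robot as it stands.
- The arm moves only by the tool jog_arm, never from a script. Its argument "moves" is a list of rows, each a list of 3 entries, a list of its own where there are three numbers: the shift along the tool's x, y, z in cm, then the turn, a rotation vector about the tool's x, y, z in rad, then the closure in counts, from 0 (fully open) to 255 (shut). In form: [[[dx, dy, dz], [rx, ry, rz], claw], ...]. A call has 1 to 12 rows; each row shifts and turns the pose as measured when the row begins, along the tool's axes as they then stand; what a row does not reach is not made up. A row lasts 1/10 s, in which the tool goes at most 50 mm and 8.59 degrees, less where a joint would pass 70% of its speed; a pose out of reach is approached as far as the arm can. A call is refused whole if a number of a shift passes 5 or a number of a turn 0.15, either way. A call with a gripper value outside its range is refused whole. The fingers move at their own pace and stop on an object; the grip force is fixed at half the most. Time passes only in rows, so rows that do not move let the fingers close. It gives the time, the measured TCP pose, the force and the opening at its end, in the units of the state.
- telemetry.read_state(): the state, without advancing time (a new reading comes with each control period).
- vision.get_image(name): name is "scene" or "top"; returns the picture (384x512x3 uint8, red, green, blue); there is no depth.
- vision.camera_model(name): a dict with "mtx" (3x3 intrinsics, pixels), "extrinsics" (4x4, takes a point from world to camera coordinates). Camera axes: x right, y up, looking along -z (the intrinsics and any distortion apply to the point x, -y, -z); pixel columns grow to the right and rows downward; lengths in m; the calibration is good to about 2 mm. A picture is of the moment at which its call begins. camera_model takes no time and is no camera call.
- finish_job(): hands the job in, once; it reports no verdict.
The state is a dict: "time_s": time; "joints": joint angles; "dq": joint speeds; "tau": joint torques, N m; "tcp_pos": TCP position; "tool_rot": TCP orientation; "contact_force": force on the tool from outside, world axes, zero at the start; "moment": the same for the moment, N m; "opening": finger opening in m.
Only numpy, scipy, OpenCV 4.12 (cv2) and the standard library are available. Lean on these libraries where they do the work, as an engineer would, in place of code of your own. Each camera call takes 0.05 s, during which the arm holds its last target.

## Working session

There is one attempt and no reset: what is moved stays moved. The work goes in short steps, Python scripts to look and compute and a tool call to move; the robot and the scene stay as the last step left them, time stands still between calls to the robot, and variables do not carry over. Pictures are saved under pics/ and viewed, and the job is handed in when it is done.

Besides the shell and the picture viewer there is one more tool, called after ">>>" as name(argument=value, ...), one argument or row to a line, values as JSON. jog_arm: Moves the arm, as the interface text tells. Its arguments: {"type":"object","properties":{"moves":{"type":"array","items":{"type":"array"}}},"required":["moves"]}

```bash
ls; mkdir -p pics
python3 - <<'E'
from workcell import telemetry, vision, r
import cv2, json
s=telemetry.read_state(); print(s)
print([a for a in dir(r) if not a.startswith('_')], r.grip_point_offset)
for n in("scene","top"):
    im=vision.get_image(n); cv2.imwrite(f"pics/{n}0.png",im[:,:,::-1])
    m=vision.camera_model(n); print(n,m)
E
```

```text
pics
{'time_s': 0.0, 'joints': array([ 6.03311516e+01,  1.64540565e+01,  9.04218230e+01,  2.62820997e-04,
        7.32576773e+01, -8.59413699e+00]), 'dq': array([-0.05451844,  0.03725199, -0.12812284,  0.00385489,  0.06447263,
       -0.03223374]), 'tau': array([-4.66814490e-04, -4.05977118e+01, -2.92629164e+01, -2.29528050e-04,
        5.74154081e-03, -3.59921501e-05]), 'tcp_pos': array([0.24236536, 0.62929525, 0.22994931]), 'tool_rot': array([[ 3.59584900e-01,  9.33111654e-01, -1.15763195e-03],
       [ 9.33109528e-01, -3.59586591e-01, -2.02323700e-03],
       [-2.30417495e-03, -3.52671925e-04, -9.99997283e-01]]), 'contact_force': array([-0.64406726,  0.37267364,  0.13174385]), 'moment': array([ 0.0086666 ,  0.02141219, -0.00311239]), 'opening': 0.08560480487684942}
['PlanningError', 'grip_point_offset'] 0.0187
scene {'mtx': array([[391.85537401,   0.        , 258.30415361],
       [  0.        , 391.85537401, 194.39943742],
       [  0.        ,   0.        ,   1.        ]]), 'extrinsics': array([[ 0.47449706,  0.88025127,  0.00319954, -0.34566607],
       [-0.59229599,  0.31658245,  0.74091903,  0.16716267],
       [ 0.65118201, -0.35345898,  0.67158674, -1.40717238],
       [ 0.        ,  0.        ,  0.        ,  1.        ]])}
top {'mtx': array([[451.53225636,   0.        , 252.31264045],
       [  0.        , 451.53225636, 194.70376675],
       [  0.        ,   0.        ,   1.        ]]), 'extrinsics': array([[ 0.03034702, -0.99942895, -0.0148603 ,  0.14496343],
       [ 0.9986761 ,  0.02969968,  0.04199962, -0.46138109],
       [-0.04153429, -0.01611519,  0.99900711, -1.37115627],
       [ 0.        ,  0.        ,  0.        ,  1.        ]])}
```

View pics/scene0.png

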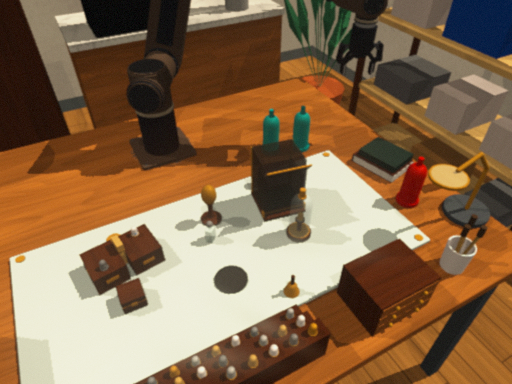

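View pics/top0.png

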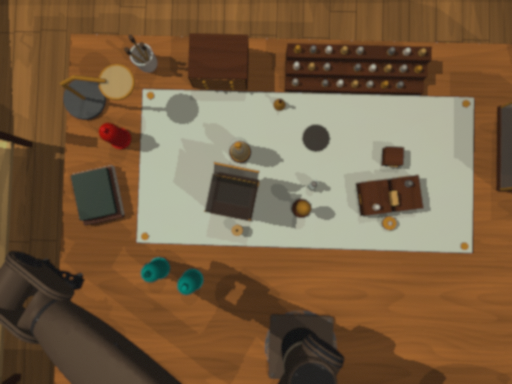

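```bash
python3 - <<'E'
import cv2
t=cv2.imread('pics/top0.png'); s=cv2.imread('pics/scene0.png')
cv2.imwrite('pics/t1.png',cv2.resize(t[0:200,220:420],None,fx=3,fy=3,interpolation=2)[:600])
cv2.imwrite('pics/t2.png',cv2.resize(t[170:370,150:416],None,fx=3,fy=3,interpolation=2))
cv2.imwrite('pics/s1.png',cv2.resize(s[60:260,40:300],None,fx=3,fy=3,interpolation=2))
cv2.imwrite('pics/s2.png',cv2.resize(s[180:380,140:400],None,fx=3,fy=3,interpolation=2))
E
python3 - <<'E'
import cv2
t=cv2.imread('pics/top0.png'); s=cv2.imread('pics/scene0.png')
cv2.imwrite('pics/t3.png',cv2.resize(t[80:230,190:350],None,fx=4,fy=4,interpolation=2)[:600])
cv2.imwrite('pics/t4.png',cv2.resize(t[130:240,340:440],None,fx=5,fy=5,interpolation=2))
cv2.imwrite('pics/s3.png',cv2.resize(s[130:260,180:330],None,fx=4.5,fy=4.5,interpolation=2))
cv2.imwrite('pics/s4.png',cv2.resize(s[210:320,70:180],None,fx=5,fy=5,interpolation=2))
E
```

```text
(no output)
```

View pics/t3.png

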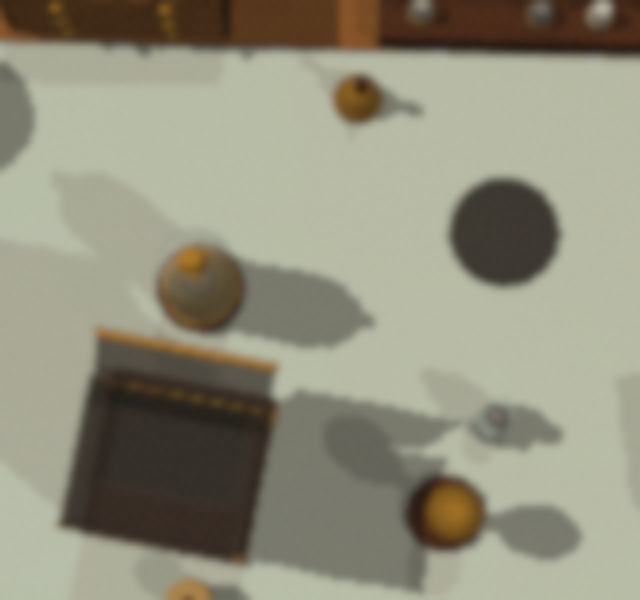

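View pics/t4.png

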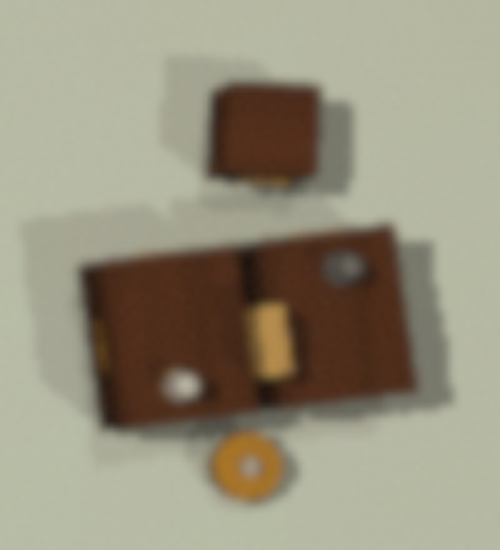

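View pics/s3.png

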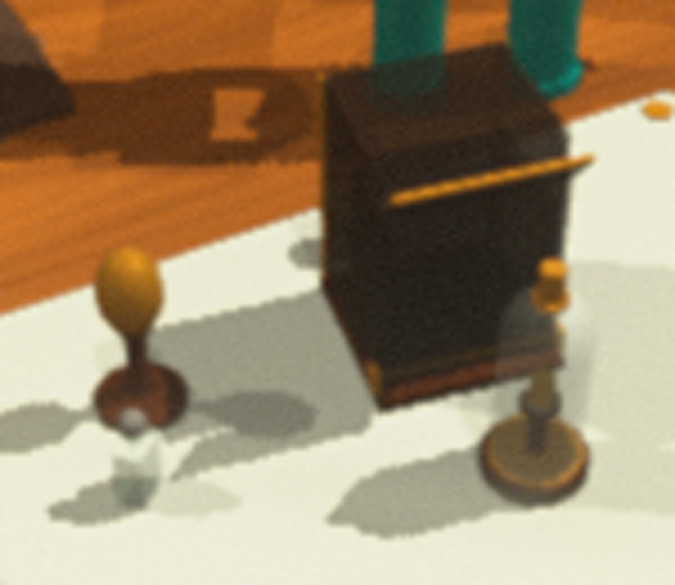

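View pics/s4.png

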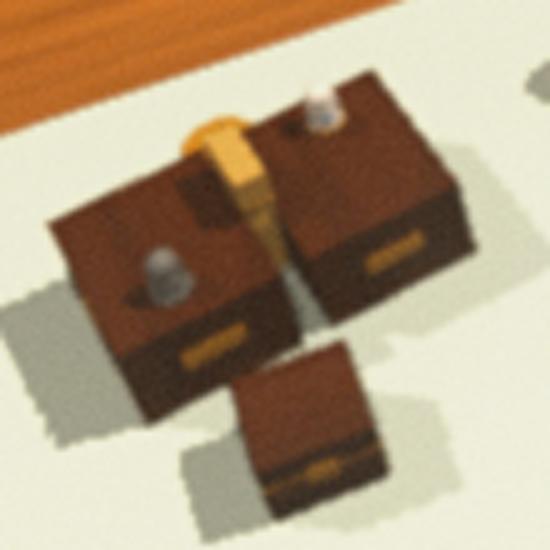

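```bash
cat > h.py <<'E'
import numpy as np, cv2
from workcell import telemetry, vision, finish_job, r
def cam(n):
    m=vision.camera_model(n); E=np.array(m["extrinsics"]); return np.array(m["mtx"]),E[:3,:3],E[:3,3]
def ray(n,p):
    K,R,t=cam(n); d=np.linalg.solve(K,[p[0],p[1],1]); d=np.array([d[0],-d[1],-d[2]])
    return -R.T@t, R.T@d
def onz(n,p,z):
    o,d=ray(n,p); return o+d*(z-o[2])/d[2]
def proj(n,P):
    K,R,t=cam(n); c=R@np.asarray(P)+t; q=K@[c[0],-c[1],-c[2]]; return q[:2]/q[2]
def tri(pt,ps):
    A=[];b=[]
    o1,d1=ray("top",pt);o2,d2=ray("scene",ps)
    A=np.stack([d1,-d2],1); s=np.linalg.lstsq(A,o2-o1,rcond=None)[0]
    a,b=o1+s[0]*d1,o2+s[1]*d2; return (a+b)/2, np.linalg.norm(a-b)
E
python3 - <<'E'
from h import *
np.set_printoptions(precision=4,suppress=True)
for a,b in [((150.5,95.5),(419,238)),((144.5,236.5),(325.5,154.5)),((464,246),(20,259))]: print('disc',*tri(a,b))
T3=lambda x,y:(190+x/4,80+y/4); T4=lambda x,y:(340+x/5,130+y/5)
S3=lambda x,y:(180+x/4.5,130+y/4.5); S4=lambda x,y:(70+x/5,210+y/5)
print('knob',*tri(T3(194,259),S3(552,266)))
print('mat',*tri(T3(505,231),(231,279)))
print('cap',*tri(T4(268,340),S4(237,152)))
print('caplow? corners', [onz('top',T4(*p),.083) for p in [(248,305),(287,302),(297,378),(258,380)]])
print('plinth', [onz('top',T4(*p),.06) for p in [(83,268),(243,248),(388,228),(414,388),(272,402),(103,424)]])
print('rim',*tri(T3(97,330),S3(592,158)),*tri(T3(276,368),S3(393,200)))
print('case top',*[onz('top',T3(*p),.178) for p in [(60,524),(244,562),(104,375),(274,410)]])
E
```

```text
disc [0.7567 0.4854 0.0095] 0.003802742276794511
disc [0.3194 0.4855 0.0097] 0.001367901423252869
disc [ 0.3208 -0.4852  0.0113] 0.001204817261462214
knob [0.5856 0.1996 0.1748] 0.004660989384770011
mat [ 0.6378 -0.0302  0.0139] 0.003606716157392342
cap [ 0.4562 -0.2469  0.0923] 0.0013713196614653428
caplow? corners [array([ 0.4763, -0.2385,  0.083 ]), array([ 0.4787, -0.2609,  0.083 ]), array([ 0.435 , -0.2673,  0.083 ]), array([ 0.4332, -0.245 ,  0.083 ])]
plinth [array([ 0.4966, -0.148 ,  0.06  ]), array([ 0.5112, -0.2416,  0.06  ]), array([ 0.5254, -0.3262,  0.06  ]), array([ 0.4318, -0.3428,  0.06  ]), array([ 0.4211, -0.2601,  0.06  ]), array([ 0.4052, -0.1616,  0.06  ])]
rim [0.533  0.2612 0.192 ] 0.0026423324276848973 [0.511  0.1411 0.191 ] 0.002699347628823417
case top [0.4022 0.282  0.178 ] [0.3805 0.1575 0.178 ] [0.5035 0.2557 0.178 ] [0.4832 0.1404 0.178 ]
```

Run:
```python
from h import *
np.set_printoptions(precision=4,suppress=True)
t=cv2.imread('pics/top0.png'); s=cv2.imread('pics/scene0.png')
def comp(im,box,f):
    x0,y0,x1,y1=box; c=im[y0:y1,x0:x1]; m=f(cv2.cvtColor(c,cv2.COLOR_BGR2HSV).astype(int)).astype(np.uint8)
    n,l,st,ce=cv2.connectedComponentsWithStats(m); k=1+np.argmax(st[1:,4]); 
    cn=max(cv2.findContours((l==k).astype(np.uint8),0,2)[0],key=len)+np.array([x0,y0])
    return ce[k]+[x0,y0],st[k],cn
Z=.010
c,st,_=comp(t,(298,115,335,160),lambda h:h[...,2]<110); print('mat top',c,st,onz('top',c,Z+.004))
c2,st,_=comp(s,(205,258,255,300),lambda h:h[...,2]<110); print('mat sc',c2,st,onz('scene',c2,Z+.004))
c,st,_=comp(t,(230,135,250,165),lambda h:(h[...,1]>165)&(h[...,2]>130)); print('knob top',c,st,onz('top',c,Z+.160))
c,st,_=comp(s,(297,184,308,203),lambda h:(h[...,1]>165)&(h[...,2]>100)); print('knob sc',c,st,onz('scene',c,Z+.152))
# cap
c,st,cn=comp(t,(385,186,405,210),lambda h:(h[...,2]>150)&(h[...,1]>90)); rc=cv2.minAreaRect(cn); print('cap',c,st,rc,onz('top',c,Z+.083)); b=cv2.boxPoints(rc); print([onz('top',p,Z+.083) for p in b])
c,st,cn=comp(t,(350,165,430,217),lambda h:(h[...,2]<120)&(h[...,1]>110)); rc=cv2.minAreaRect(cn); print('plinth',c,st,rc); b=cv2.boxPoints(rc); print([onz('top',p,Z+.055) for p in b],onz('top',rc[0],.065))
c,st,cn=comp(t,(210,158,264,178),lambda h:(h[...,2]>110)&(h[...,1]>130)); rc=cv2.minAreaRect(cn); print('rim',c,st,rc,onz('top',c,Z+.180))
cv2.imwrite('pics/dome.png',np.hstack([cv2.resize(t[120:180,210:270],(360,360)),cv2.resize(s[180:250,265:335],(360,360))]))
P=np.array([.5856,.1996])
for z in(.01,.03,.174): print(z,proj('top',[*P,z]),proj('scene',[*P,z]))
```

```text
mat top [315.66   137.6309] [  5  10  27  26 550] [ 0.6374 -0.03    0.014 ]
mat sc [230.4898 279.3328] [ 10   8  32  27 688] [ 0.639  -0.0301  0.014 ]
knob top [237.1 144.6] [ 5  8  6  5 20] [0.5854 0.2017 0.17  ]
knob sc [302.0741 189.5926] [ 3  3  5  6 27] [0.5756 0.2084 0.162 ]
cap [394.2542 197.5424] [ 7  5  6 14 59] ((394.25390625, 197.53079223632812), (13.02364730834961, 4.589285373687744), 82.87498474121094) [ 0.4574 -0.2492  0.093 ]
[array([ 0.4748, -0.2401,  0.093 ]), array([ 0.4769, -0.2531,  0.093 ]), array([ 0.44  , -0.2583,  0.093 ]), array([ 0.4379, -0.2454,  0.093 ])]
plinth [388.9879 195.1839] [   8   11   64   39 1740] ((389.2926330566406, 195.19430541992188), (32.181861877441406, 61.58829116821289), 82.40535736083984)
[array([ 0.4971, -0.147 ,  0.065 ]), array([ 0.5262, -0.3247,  0.065 ]), array([ 0.4331, -0.3385,  0.065 ]), array([ 0.404 , -0.1614,  0.065 ])] [ 0.465 -0.243  0.065]
rim [233.7    166.9833] [ 5  5 42  9 60] ((235.44232177734375, 167.28848266601562), (41.772735595703125, 1.5689290761947632), 11.309932708740234) [0.522  0.2078 0.19  ]
0.01 [240.3148 152.5025] [297.1164 233.6279]
0.03 [240.0416 151.6093] [297.6241 228.7222]
0.174 [237.8115 144.3185] [301.6905 189.4293]
```

View pics/dome.png

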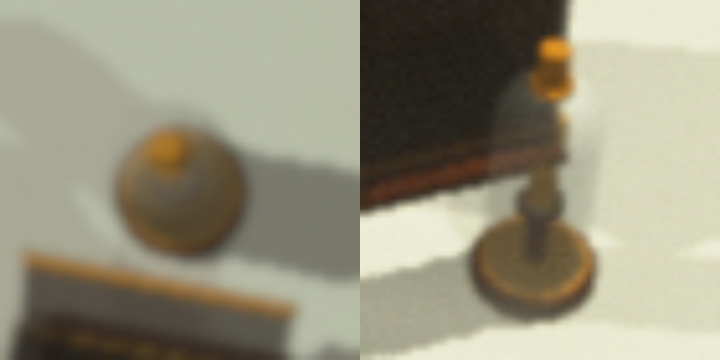

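```bash
cat >> h.py <<'E'
from scipy.spatial.transform import Rotation as Ro
def Rdown(az,tilt=0):
    # tool pointing down, x at azimuth az(deg); tilt (rad): tip swings towards -x of tool
    c,s=np.cos(np.radians(az)),np.sin(np.radians(az))
    R=np.array([[c,s,0],[s,-c,0],[0,0,-1.]])
    return R@Ro.from_rotvec([0,-tilt,0]).as_matrix()
def go(P,R=None):
    s=telemetry.read_state(); p=s['tcp_pos'];T=s['tool_rot']
    d=T.T@(np.asarray(P)-p)*100
    print('t',round(s['time_s'],2),'p',p.round(4),'az',np.degrees(np.arctan2(T[1,0],T[0,0])).round(1),'open',round(s['opening'],4),'F',s['contact_force'].round(1))
    print('shift cm',d.round(2),'|',np.linalg.norm(d).round(2))
    if R is not None:
        print('rotvec',Ro.from_matrix(T.T@R).as_rotvec().round(3),'shift after turn',(R.T@(np.asarray(P)-p)*100).round(2))
E
sed -i '1i import warnings' h.py; python3 -c "
from h import *
go([.5856,.201,.23],Rdown(79.6)); print(Rdown(0,.4))"
```

```text
t 0.1 p [0.2424 0.6293 0.23  ] az 68.9 open 0.0856 F [-0.7 -0.2 -1.1]
shift cm [-27.63  47.43   0.05] | 54.89
rotvec [-0.001  0.002 -0.186] shift after turn [-35.93  41.49   0.  ]
[[ 0.92106099  0.         -0.38941834]
 [ 0.         -1.          0.        ]
 [-0.38941834  0.         -0.92106099]]
```

>>> jog_arm(
  moves=[
    [[-2.3,3.95,0],[0,0,0],0],
    [[-2.3,3.95,0],[0,0,0],0],
    [[-2.3,3.95,0],[0,0,0],0],
    [[-2.3,3.95,0],[0,0,0],0],
    [[-2.3,3.95,0],[0,0,0],0],
    [[-2.3,3.95,0],[0,0,0],0],
    [[-2.3,3.95,0],[0,0,0],0],
    [[-2.3,3.95,0],[0,0,0],0],
    [[-2.3,3.95,0],[0,0,0],0],
    [[-2.3,3.95,0],[0,0,0],0],
  ],
)

```text
time_s: 1.1
tcp_pos: [0.5325, 0.2633, 0.2236]
tool_rot: [[0.348, 0.937, -0.009], [0.937, -0.348, -0.006], [-0.009, -0.006, -1.0]]
contact_force: [0.1, 0.7, 0.6]
opening: 0.0855
```

```bash
python3 -c "
from h import *
go([.5856,.201,.23],Rdown(79.6))"
```

```text
t 1.1 p [0.5325 0.2633 0.2236] az 69.6 open 0.0855 F [0.1 0.7 0.6]
shift cm [-4.    7.14 -0.65] | 8.21
rotvec [-0.007  0.008 -0.174] shift after turn [-5.17  6.35 -0.64]
```

>>> jog_arm(
  moves=[
    [[-2,3.6,-0.3],[0,0,0],0],
    [[-2,3.55,-0.3],[0,0,0],0],
    [[0,0,0],[0,0,-0.09],0],
    [[0,0,0],[0,0,-0.085],0],
    [[0,0,0],[0,0,0],0],
  ],
)

```text
time_s: 1.6
tcp_pos: [0.59, 0.1905, 0.2261]
tool_rot: [[0.184, 0.983, -0.013], [0.983, -0.184, -0.008], [-0.01, -0.012, -1.0]]
contact_force: [0.2, 0.3, 0.1]
opening: 0.0852
```

```bash
python3 -c "
from h import *
go([.5856,.201,.20],Rdown(79.6))
im=vision.get_image('top');s=vision.get_image('scene')
cv2.imwrite('pics/a1.png',np.hstack([cv2.resize(im[110:190,200:280],(400,400)),cv2.resize(s[150:250,250:350],(400,400))])[:,:,::-1])"
```

```text
t 1.6 p [0.59   0.1905 0.2261] az 79.4 open 0.0852 F [0.2 0.3 0.1]
shift cm [ 0.97 -0.59  2.61] | 2.85
rotvec [-0.012  0.01  -0.004] shift after turn [ 0.95 -0.62  2.61]
```

View pics/a1.png

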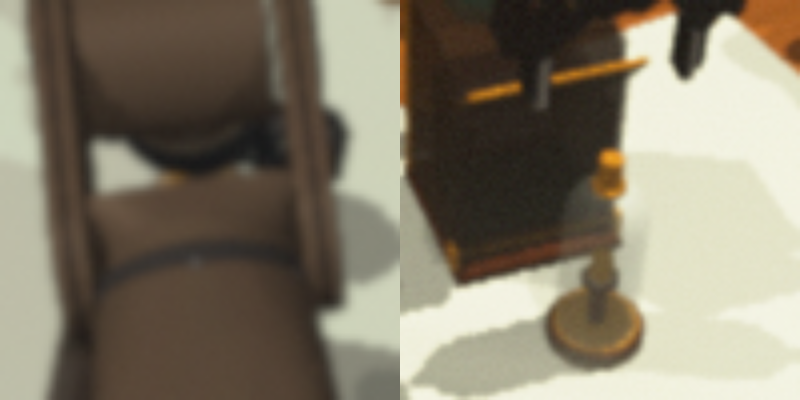

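>>> jog_arm(
  moves=[
    [[0.95,-0.6,1.3],[-0.012,0.01,0],0],
    [[0,0,1.5],[0,0,0],0],
    [[0,0,1.5],[0,0,0],0],
    [[0,0,1.5],[0,0,0],0],
    [[0,0,0.8],[0,0,0],0],
    [[0,0,0],[0,0,0],0],
  ],
)

```text
time_s: 2.3
tcp_pos: [0.5839, 0.2026, 0.1546]
tool_rot: [[0.187, 0.982, -0.002], [0.982, -0.187, -0.001], [-0.001, -0.001, -1.0]]
contact_force: [-0.3, -0.1, -0.5]
opening: 0.0856
```

```bash
python3 -c "
from h import *
go([.5856,.201,.1525],Rdown(79.6))
s=vision.get_image('scene')
cv2.imwrite('pics/a2.png',cv2.resize(s[150:250,250:350],(500,500))[:,:,::-1])"
```

```text
t 2.3 p [0.5839 0.2026 0.1546] az 79.2 open 0.0856 F [-0.3 -0.1 -0.5]
shift cm [-0.13  0.2   0.21] | 0.32
rotvec [-0.001  0.001 -0.007] shift after turn [-0.13  0.2   0.21]
```

View pics/a2.png

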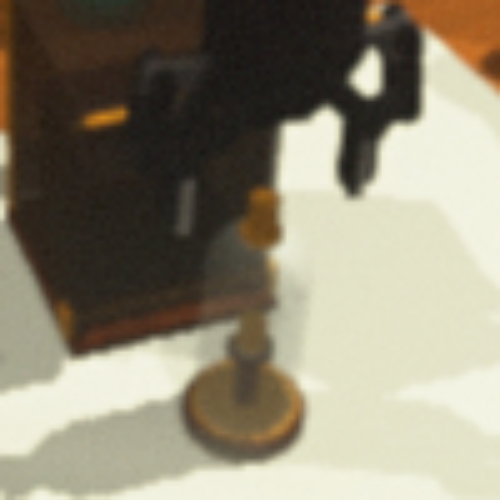

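>>> jog_arm(
  moves=[
    [[-0.1,0.2,0.15],[0,0,0],120],
    [[0,0,0],[0,0,0],160],
    [[0,0,0],[0,0,0],180],
    [[0,0,0],[0,0,0],200],
    [[0,0,0],[0,0,0],220],
    [[0,0,0],[0,0,0],255],
    [[0,0,0],[0,0,0],255],
    [[0,0,0],[0,0,0],255],
  ],
)

```text
time_s: 3.15
tcp_pos: [0.5882, 0.201, 0.1566]
tool_rot: [[0.188, 0.982, 0.005], [0.982, -0.188, -0.0], [0.0, 0.005, -1.0]]
contact_force: [-0.1, -0.3, -0.3]
opening: 0.0138
```

```bash
python3 -c "
from h import *
go([.6382,-.030,.21],Rdown(79.6))
s=vision.get_image('scene')
cv2.imwrite('pics/a3.png',cv2.resize(s[150:250,250:350],(500,500))[:,:,::-1])"
```

```text
t 3.15 p [0.5882 0.201  0.1566] az 79.2 open 0.0138 F [-0.1 -0.3 -0.3]
shift cm [-21.75   9.27  -5.3 ] | 24.23
rotvec [ 0.005 -0.    -0.007] shift after turn [-21.82   9.08  -5.34]
```

View pics/a3.png

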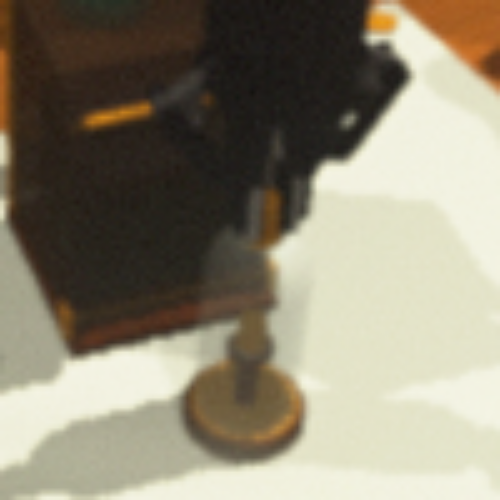

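>>> jog_arm(
  moves=[
    [[0,0,-0.5],[0,0,0],255],
    [[0,0,-1.0],[0,0,0],255],
    [[0,0,-1.5],[0,0,0],255],
    [[0,0,-1.5],[0,0,0],255],
    [[0,0,-1.0],[0,0,0],255],
    [[0,0,0],[0,0,0],255],
  ],
)

```text
time_s: 3.8
tcp_pos: [0.5864, 0.201, 0.2143]
tool_rot: [[0.187, 0.982, 0.0], [0.982, -0.187, -0.001], [-0.001, 0.0, -1.0]]
contact_force: [0.2, 0.5, -4.4]
opening: 0.0134
```

```bash
python3 -c "
from h import *
go([.6382,-.030,.21],Rdown(79.6))
s=vision.get_image('scene')
cv2.imwrite('pics/a4.png',cv2.resize(s[130:250,240:360],(500,500))[:,:,::-1])"
```

```text
t 3.8 p [0.5864 0.201  0.2143] az 79.2 open 0.0134 F [ 0.2  0.5 -4.4]
shift cm [-21.72   9.42   0.46] | 23.68
rotvec [ 0.     0.001 -0.007] shift after turn [-21.78   9.26   0.43]
```

View pics/a4.png

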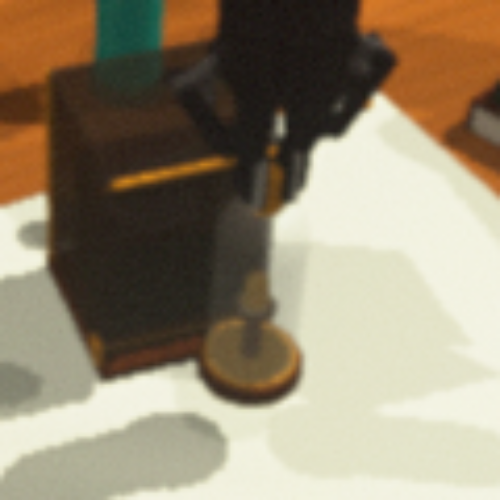

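>>> jog_arm(
  moves=[
    [[-0.8,0.35,0],[0,0,0],255],
    [[-1.6,0.7,0],[0,0,0],255],
    [[-2.2,0.95,0],[0,0,0],255],
    [[-2.4,1.0,0],[0,0,0],255],
    [[-2.4,1.0,0],[0,0,0],255],
    [[-2.4,1.0,0],[0,0,0],255],
    [[-2.4,1.0,0],[0,0,0],255],
    [[-2.4,1.0,0],[0,0,0],255],
    [[-2.2,0.95,0],[0,0,0],255],
    [[-1.6,0.7,0],[0,0,0],255],
    [[-0.8,0.35,0],[0,0,0],255],
    [[0,0,0],[0,0,0],255],
  ],
)

```text
time_s: 5.05
tcp_pos: [0.6325, -0.0468, 0.2046]
tool_rot: [[0.192, 0.981, -0.016], [0.981, -0.192, -0.005], [-0.008, -0.015, -1.0]]
contact_force: [0.4, 0.1, -3.7]
opening: 0.0138
```

```bash
python3 -c "
from h import *
go([.6382,-.030,.21],Rdown(79.6))
s=vision.get_image('scene')
cv2.imwrite('pics/a5.png',cv2.resize(s[170:310,160:300],(560,560))[:,:,::-1])"
```

```text
t 5.05 p [ 0.6325 -0.0468  0.2046] az 78.9 open 0.0138 F [ 0.4  0.1 -3.7]
shift cm [ 1.75  0.23 -0.56] | 1.85
rotvec [-0.015  0.008 -0.012] shift after turn [ 1.75  0.26 -0.54]
```

View pics/a5.png

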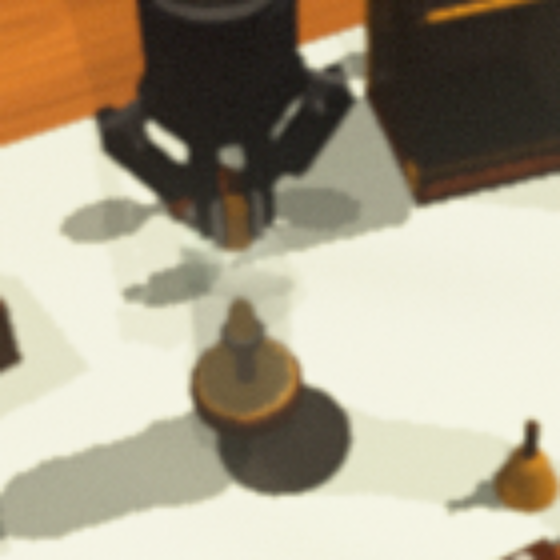

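>>> jog_arm(
  moves=[
    [[0.9,0.2,-0.2],[-0.008,0.004,0],255],
    [[0.85,0.15,0],[-0.007,0.004,0],255],
    [[0,0,0],[0,0,0],255],
    [[0,0,0],[0,0,0],255],
  ],
)

```text
time_s: 5.5
tcp_pos: [0.6391, -0.0239, 0.2065]
tool_rot: [[0.187, 0.982, 0.001], [0.982, -0.187, 0.003], [0.003, 0.0, -1.0]]
contact_force: [-0.3, 0.1, -3.3]
opening: 0.0135
```

```bash
python3 -c "
from h import *
go([.6395,-.030,.164],Rdown(79.6))
s=vision.get_image('scene');t=vision.get_image('top')
T=telemetry.read_state()
p=T['tcp_pos']; zf=p[2]-.1566+.010
for z in (zf,zf+.012): print('foot pred at mat xy',z,proj('scene',[.6382,-.030,z]), proj('top',[.6382,-.030,z]))
cv2.imwrite('pics/a6.png',np.hstack([cv2.resize(s[170:310,160:300],(400,400)),cv2.resize(t[97:177,276:356],(400,400))])[:,:,::-1])"
```

```text
t 5.5 p [ 0.6391 -0.0239  0.2065] az 79.2 open 0.0135 F [-0.3  0.1 -3.3]
shift cm [-0.61  0.15  4.24] | 4.29
rotvec [ 0.    -0.003 -0.007] shift after turn [-0.59  0.15  4.25]
foot pred at mat xy 0.059842117612125593 [229.54040457 267.70607304] [317.61664447 134.7436604 ]
foot pred at mat xy 0.0718421176121256 [229.30800961 264.6042136 ] [318.14655711 134.02963408]
```

View pics/a6.png

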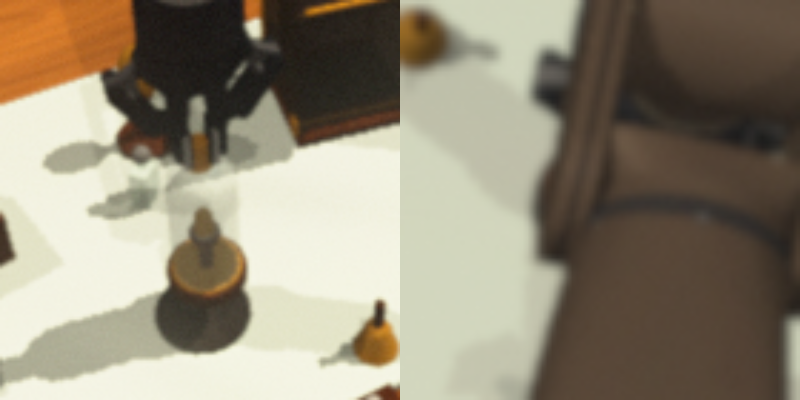

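>>> jog_arm(
  moves=[
    [[-0.6,0.1,0.8],[0,0,0],255],
    [[0,0,1.2],[0,0,0],255],
    [[0,0,0.8],[0,0,0],255],
    [[0,0,0],[0,0,0],255],
    [[0,0,0],[0,0,0],255],
  ],
)

```text
time_s: 6.1
tcp_pos: [0.6381, -0.0312, 0.1744]
tool_rot: [[0.188, 0.982, -0.002], [0.982, -0.188, 0.003], [0.002, -0.002, -1.0]]
contact_force: [0.0, -0.2, -3.2]
opening: 0.0133
```

```bash
python3 -c "
from h import *
go([.6395,-.030,.161],Rdown(79.6))
s=vision.get_image('scene')
T=telemetry.read_state()
p=T['tcp_pos']; zf=p[2]-.1566+.010
for z in (zf,zf+.012): print('foot pred at mat xy',z,proj('scene',[.6382,-.030,z]))
cv2.imwrite('pics/a7.png',cv2.resize(s[230:310,190:270],(640,640)[:2],interpolation=2)[:600,:,::-1])"
```

```text
t 6.1 p [ 0.6381 -0.0312  0.1744] az 79.2 open 0.0133 F [ 0.  -0.2 -3.2]
shift cm [0.14 0.12 1.34] | 1.36
rotvec [-0.002 -0.002 -0.008] shift after turn [0.14 0.12 1.34]
foot pred at mat xy 0.02774115668196169 [230.14294687 275.74842278]
foot pred at mat xy 0.039741156681961695 [229.92089046 272.78455565]
```

View pics/a7.png

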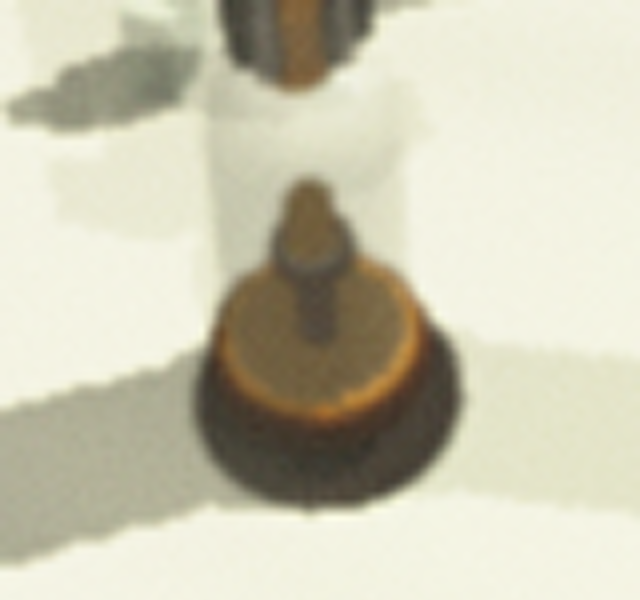

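>>> jog_arm(
  moves=[
    [[0.1,0.15,0.5],[0,0,0],255],
    [[0,0,0.4],[0,0,0],255],
    [[0,0,0.2],[0,0,0],255],
    [[0,0,0],[0,0,0],255],
  ],
)

```text
time_s: 6.55
tcp_pos: [0.6404, -0.0305, 0.1633]
tool_rot: [[0.188, 0.982, -0.0], [0.982, -0.188, 0.002], [0.002, -0.001, -1.0]]
contact_force: [-0.7, 0.7, -3.3]
opening: 0.0139
```

>>> jog_arm(
  moves=[
    [[0,0,0.15],[0,0,0],255],
    [[0,0,0.1],[0,0,0],255],
    [[0,0,0],[0,0,0],255],
  ],
)

```text
time_s: 6.85
tcp_pos: [0.6406, -0.0304, 0.161]
tool_rot: [[0.188, 0.982, 0.0], [0.982, -0.188, 0.002], [0.002, -0.0, -1.0]]
contact_force: [0.0, 0.2, -4.2]
opening: 0.0137
```

```bash
python3 -c "
from h import *
go([.6395,-.030,.161],Rdown(79.6))
s=vision.get_image('scene')
cv2.imwrite('pics/a8.png',cv2.resize(s[230:310,190:270],(640,640)[:2],interpolation=2)[:600,:,::-1])"
```

```text
t 6.85 p [ 0.6406 -0.0304  0.161 ] az 79.2 open 0.0137 F [ 0.   0.2 -4.2]
shift cm [ 0.02 -0.12  0.  ] | 0.12
rotvec [-0.    -0.002 -0.007] shift after turn [ 0.02 -0.12  0.  ]
```

View pics/a8.png

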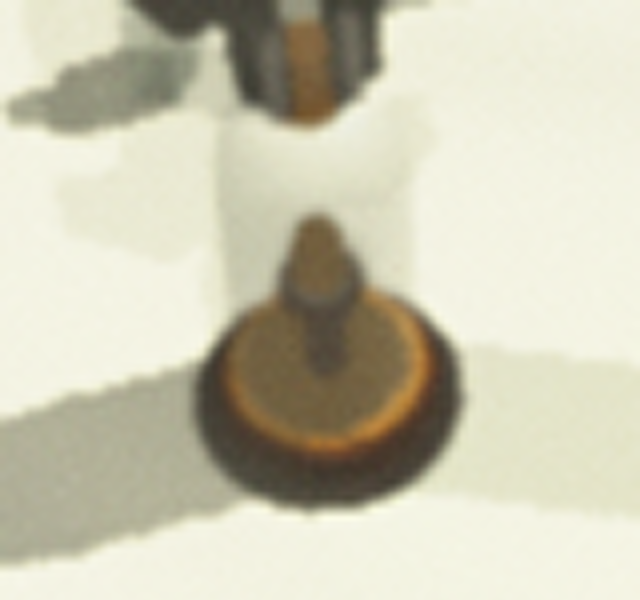

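Well centred over the mat; lower by millimetres until the force shows contact.

>>> jog_arm(
  moves=[
    [[0,0,0.1],[0,0,0],255],
    [[0,0,0.1],[0,0,0],255],
    [[0,0,0],[0,0,0],255],
  ],
)

```text
time_s: 7.2
tcp_pos: [0.6415, -0.0306, 0.161]
tool_rot: [[0.188, 0.982, 0.003], [0.982, -0.188, 0.002], [0.002, 0.002, -1.0]]
contact_force: [-0.6, 0.2, -3.6]
opening: 0.0135
```

>>> jog_arm(
  moves=[
    [[0,0,0.2],[0,0,0],255],
    [[0,0,0.15],[0,0,0],255],
    [[0,0,0],[0,0,0],255],
  ],
)

```text
time_s: 7.5
tcp_pos: [0.6428, -0.0308, 0.1609]
tool_rot: [[0.188, 0.982, 0.007], [0.982, -0.188, 0.001], [0.002, 0.006, -1.0]]
contact_force: [-0.5, -0.6, -3.0]
opening: 0.0136
```

>>> jog_arm(
  moves=[
    [[0,-0.25,0.3],[-0.007,0,0],255],
    [[0,0,0],[0,0,0],255],
  ],
)

```text
time_s: 7.7
tcp_pos: [0.6418, -0.0305, 0.1607]
tool_rot: [[0.188, 0.982, 0.018], [0.982, -0.188, -0.001], [0.002, 0.018, -1.0]]
contact_force: [-0.5, -0.6, -3.7]
opening: 0.0132
```

```bash
python3 -c "
from h import *
go([.6395,-.030,.161],Rdown(79.6))
s=vision.get_image('scene')
cv2.imwrite('pics/a9.png',cv2.resize(s[230:310,190:270],(640,640)[:2],interpolation=2)[:600,:,::-1])"
```

```text
t 7.7 p [ 0.6418 -0.0305  0.1607] az 79.2 open 0.0132 F [-0.5 -0.6 -3.7]
shift cm [ 0.01 -0.23 -0.03] | 0.23
rotvec [ 0.018 -0.002 -0.007] shift after turn [ 0.01 -0.23 -0.03]
```

View pics/a9.png

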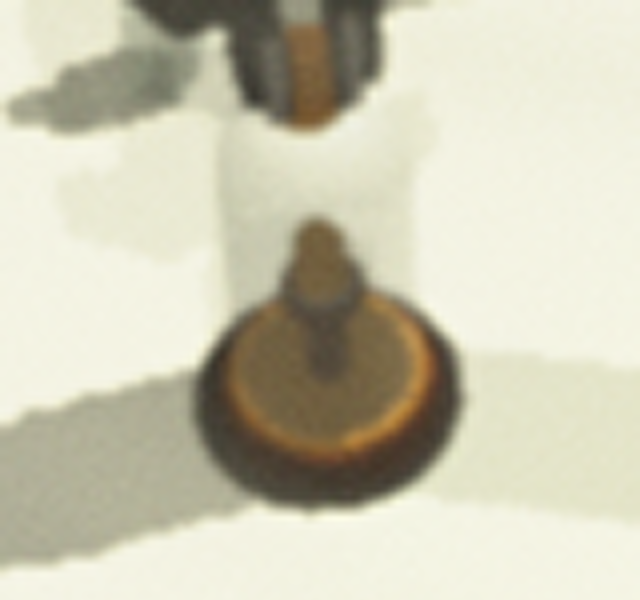

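>>> jog_arm(
  moves=[
    [[0,-0.2,0.2],[0.018,0,0],255],
    [[0,0,0],[0,0,0],255],
  ],
)

```text
time_s: 7.95
tcp_pos: [0.6422, -0.0306, 0.1607]
tool_rot: [[0.188, 0.982, 0.006], [0.982, -0.188, 0.001], [0.002, 0.006, -1.0]]
contact_force: [1.0, 0.3, -3.0]
opening: 0.014
```

>>> jog_arm(
  moves=[
    [[0,0,0.4],[0,0,0],255],
    [[0,0,0],[0,0,0],255],
  ],
)

```text
time_s: 8.15
tcp_pos: [0.6439, -0.031, 0.1611]
tool_rot: [[0.188, 0.982, 0.01], [0.982, -0.188, 0.0], [0.002, 0.01, -1.0]]
contact_force: [-0.1, -0.1, -4.8]
opening: 0.0137
```

>>> jog_arm(
  moves=[
    [[0,-0.3,0.6],[0.01,0,0],255],
  ],
)

```text
time_s: 8.25
tcp_pos: [0.6455, -0.0313, 0.1605]
tool_rot: [[0.188, 0.982, 0.013], [0.982, -0.188, -0.0], [0.002, 0.013, -1.0]]
contact_force: [3.4, 0.8, 24.6]
opening: 0.0135
```

>>> jog_arm(
  moves=[
    [[0,-0.3,-0.3],[0.013,0,0],255],
    [[0,0,0],[0,0,0],255],
  ],
)

```text
time_s: 8.45
tcp_pos: [0.6424, -0.0307, 0.1627]
tool_rot: [[0.188, 0.982, -0.0], [0.982, -0.188, 0.003], [0.002, -0.001, -1.0]]
contact_force: [-0.5, -0.2, -3.1]
opening: 0.0135
```

```bash
python3 -c "
from h import *
go([.6395,-.030,.161],Rdown(79.6))
s=vision.get_image('scene')
cv2.imwrite('pics/a10.png',cv2.resize(s[230:310,190:270],(640,640)[:2],interpolation=2)[:600,:,::-1])"
```

```text
t 8.45 p [ 0.6424 -0.0307  0.1627] az 79.2 open 0.0135 F [-0.5 -0.2 -3.1]
shift cm [ 0.01 -0.3   0.17] | 0.35
rotvec [-0.001 -0.002 -0.008] shift after turn [ 0.02 -0.3   0.17]
```

View pics/a10.png

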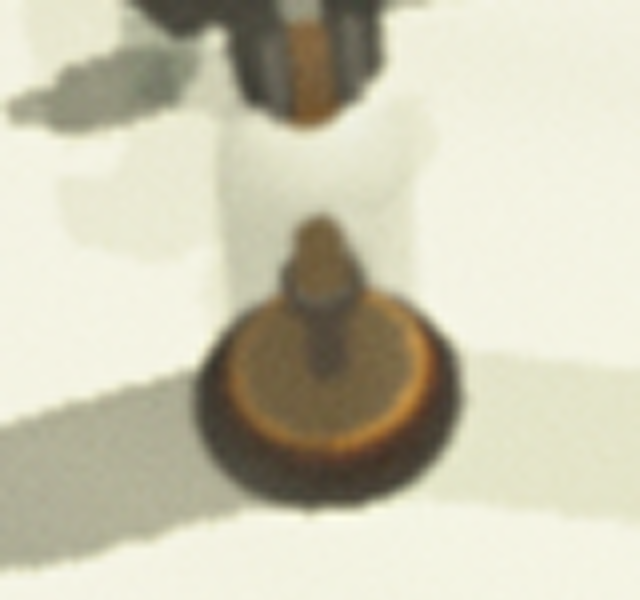

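>>> jog_arm(
  moves=[
    [[0,-0.25,0],[0,0,0],255],
    [[0,0,0.15],[0,0,0],255],
    [[0,0,0],[0,0,0],200],
    [[0,0,0],[0,0,0],160],
    [[0,0,0],[0,0,0],120],
    [[0,0,0],[0,0,0],80],
  ],
)

```text
time_s: 9.1
tcp_pos: [0.639, -0.03, 0.1593]
tool_rot: [[0.188, 0.982, -0.002], [0.982, -0.188, 0.003], [0.003, -0.003, -1.0]]
contact_force: [-1.1, 1.0, -0.1]
opening: 0.0573
```

```bash
python3 -c "
from h import *
go([.6395,-.030,.161],Rdown(79.6))
s=vision.get_image('scene')
cv2.imwrite('pics/a11.png',cv2.resize(s[200:310,175:285],(600,600)[:2],interpolation=2)[:600,:,::-1])"
```

```text
t 9.1 p [ 0.639  -0.03    0.1593] az 79.2 open 0.0573 F [-1.1  1.  -0.1]
shift cm [ 0.01  0.05 -0.17] | 0.17
rotvec [-0.003 -0.003 -0.008] shift after turn [ 0.01  0.05 -0.17]
```

View pics/a11.png

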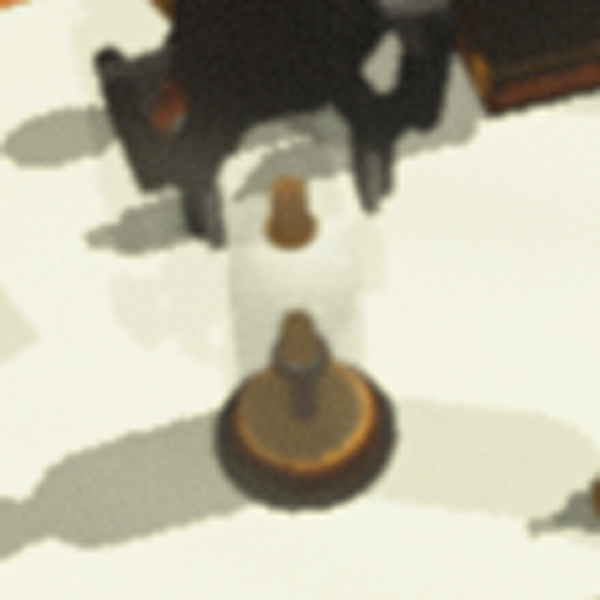

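>>> jog_arm(
  moves=[
    [[0,0,-1.0],[0,0,0],80],
    [[0,0,-2.5],[0,0,0],80],
    [[0,0,-3],[0,0,0],80],
    [[0,0,-3],[0,0,0],80],
    [[0,0,0],[0,0,0.145],80],
    [[0,0,0],[0,0,0.145],80],
    [[0,0,0],[0,0,0.145],80],
    [[0,0,0],[0,0,0.145],80],
    [[0,0,0],[0,0,0.145],80],
    [[0,0,0],[0,0,0.145],80],
    [[0,0,0],[0,0,0.145],80],
    [[0,0,0],[0,0,0.145],80],
  ],
)

```text
time_s: 10.35
tcp_pos: [0.6399, -0.0305, 0.2678]
tool_rot: [[0.983, 0.181, 0.004], [0.181, -0.984, 0.002], [0.005, -0.001, -1.0]]
contact_force: [-0.4, -0.2, 0.5]
opening: 0.0586
```

>>> jog_arm(
  moves=[
    [[0,0,0],[0,0,0.145],90],
    [[0,0,0],[0,0,0.145],100],
    [[0,0,0],[0,0,0.145],110],
    [[0,0,0],[0,0,0.145],115],
    [[0,0,0],[0,0,0.145],115],
    [[0,0,0],[0,0,0.145],115],
    [[0,0,0],[0,0,0.145],115],
    [[0,0,0],[0,0,0.145],115],
    [[0,0,0],[0,0,0.145],115],
    [[0,0,0],[0,0,0.145],115],
  ],
)

```text
time_s: 11.35
tcp_pos: [0.6406, -0.0306, 0.2769]
tool_rot: [[0.25, -0.968, 0.012], [-0.968, -0.25, -0.0], [0.003, -0.011, -1.0]]
contact_force: [0.5, 0.4, 0.5]
opening: 0.0465
```

```bash
python3 -c "
from h import *
go([.4568,-.248,.19],Rdown(-80.9))
s=vision.get_image('scene')
cv2.imwrite('pics/b1.png',s[:,:,::-1])"
```

```text
t 11.35 p [ 0.6406 -0.0306  0.2769] az -75.5 open 0.0465 F [0.5 0.4 0.5]
shift cm [16.43 23.33  8.47] | 29.77
rotvec [-0.012 -0.002  0.094] shift after turn [18.56 21.59  8.69]
```

View pics/b1.png

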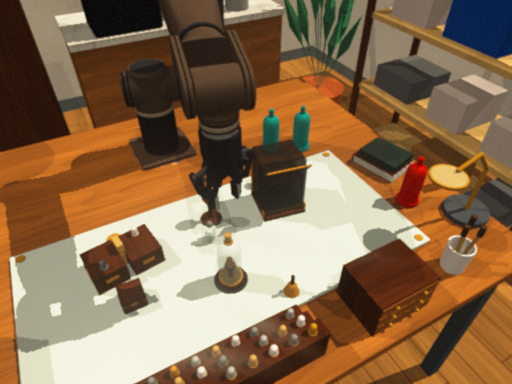

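>>> jog_arm(
  moves=[
    [[0,0,0],[-0.012,0,0.094],115],
    [[1.5,1.7,0.5],[0,0,0],115],
    [[2.0,2.35,0.5],[0,0,0],115],
    [[2.0,2.35,0.5],[0,0,0],115],
    [[2.0,2.35,0.5],[0,0,0],115],
    [[2.0,2.35,0.5],[0,0,0],115],
    [[2.0,2.35,0.5],[0,0,0],115],
    [[2.0,2.35,0.5],[0,0,0],115],
    [[2.0,2.35,0.5],[0,0,0],115],
    [[1.5,1.7,0.5],[0,0,0],115],
    [[0.5,0.5,0.3],[0,0,0],115],
    [[0,0,0],[0,0,0],115],
  ],
)

```text
time_s: 12.6
tcp_pos: [0.4646, -0.2438, 0.236]
tool_rot: [[0.183, -0.983, 0.011], [-0.983, -0.184, -0.007], [0.009, -0.009, -1.0]]
contact_force: [-0.0, 1.3, -0.5]
opening: 0.0468
```

```bash
python3 -c "
from h import *
go([.4568,-.248,.14],Rdown(-80.9))
s=vision.get_image('scene')
cv2.imwrite('pics/b2.png',cv2.resize(s[190:310,60:180],(600,600)[:2],interpolation=2)[:600,:,::-1])"
```

```text
t 12.6 p [ 0.4646 -0.2438  0.236 ] az -79.4 open 0.0468 F [-0.   1.3 -0.5]
shift cm [0.19 0.93 9.6 ] | 9.64
rotvec [-0.009 -0.009  0.026] shift after turn [0.3  0.83 9.6 ]
```

View pics/b2.png

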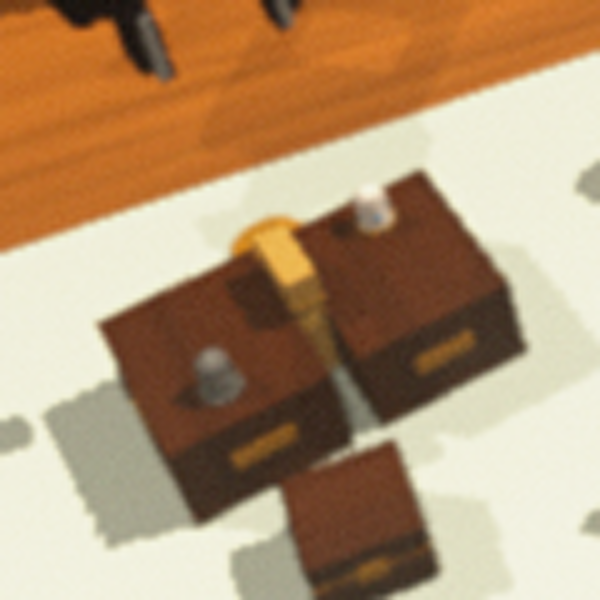

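>>> jog_arm(
  moves=[
    [[0.2,0.7,2],[-0.009,-0.009,0.026],115],
    [[0,0.1,3],[0,0,0],115],
    [[0,0,3],[0,0,0],115],
    [[0,0,1.5],[0,0,0],115],
    [[0,0,0],[0,0,0],115],
  ],
)

```text
time_s: 13.15
tcp_pos: [0.4594, -0.2437, 0.1357]
tool_rot: [[0.162, -0.987, 0.0], [-0.987, -0.162, 0.001], [-0.001, -0.0, -1.0]]
contact_force: [0.5, -0.3, -0.9]
opening: 0.047
```

```bash
python3 -c "
from h import *
go([.4568,-.248,.07],Rdown(-80.9))
s=vision.get_image('scene')
cv2.imwrite('pics/b3.png',cv2.resize(s[190:310,60:180],(600,600)[:2],interpolation=2)[:600,:,::-1])"
```

```text
t 13.15 p [ 0.4594 -0.2437  0.1357] az -80.7 open 0.047 F [ 0.5 -0.3 -0.9]
shift cm [0.39 0.33 6.57] | 6.59
rotvec [-0.     0.001  0.004] shift after turn [0.38 0.33 6.57]
```

View pics/b3.png

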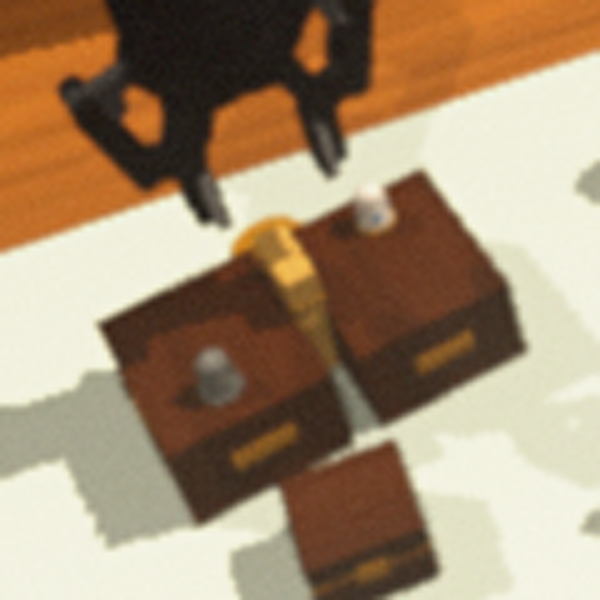

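>>> jog_arm(
  moves=[
    [[0.4,0.3,1.0],[0,0,0],115],
    [[0,0,1.5],[0,0,0],115],
    [[0,0,1.0],[0,0,0],115],
    [[0,0,0],[0,0,0],115],
  ],
)

```text
time_s: 13.6
tcp_pos: [0.4595, -0.2496, 0.1022]
tool_rot: [[0.164, -0.986, 0.005], [-0.986, -0.164, -0.003], [0.004, -0.005, -1.0]]
contact_force: [-0.1, 0.9, -0.4]
opening: 0.0469
```

```bash
python3 -c "
from h import *
go([.4568,-.248,.069],Rdown(-80.9))
s=vision.get_image('scene')
cv2.imwrite('pics/b4.png',cv2.resize(s[190:310,60:180],(600,600)[:2],interpolation=2)[:600,:,::-1])"
```

```text
t 13.6 p [ 0.4595 -0.2496  0.1022] az -80.6 open 0.0469 F [-0.1  0.9 -0.4]
shift cm [-0.21  0.25  3.31] | 3.33
rotvec [-0.005 -0.004  0.006] shift after turn [-0.2   0.24  3.32]
```

View pics/b4.png

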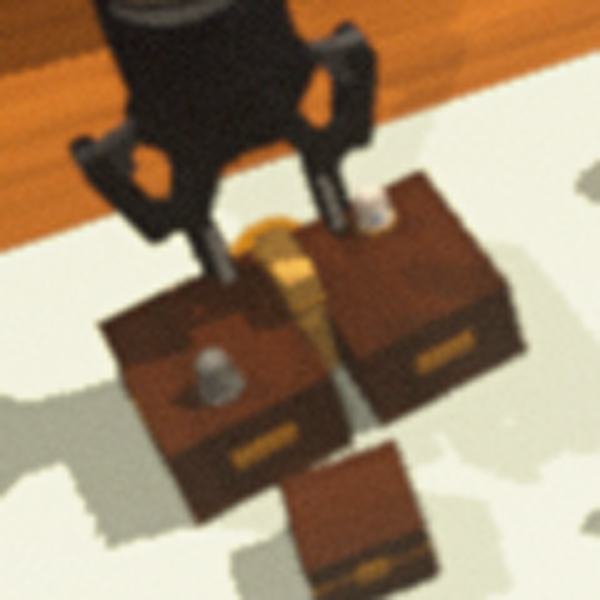

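>>> jog_arm(
  moves=[
    [[-0.15,0.2,1.0],[-0.005,-0.004,0],130],
    [[0,0,1.0],[0,0,0],130],
    [[0,0,0.8],[0,0,0],130],
    [[0,0,0],[0,0,0],130],
  ],
)

```text
time_s: 14.05
tcp_pos: [0.4586, -0.2497, 0.0746]
tool_rot: [[0.164, -0.987, 0.003], [-0.987, -0.164, -0.003], [0.003, -0.003, -1.0]]
contact_force: [0.8, -0.1, -0.4]
opening: 0.0419
```

```bash
python3 -c "
from h import *
go([.4568,-.248,.069],Rdown(-80.9))
s=vision.get_image('scene')
cv2.imwrite('pics/b5.png',cv2.resize(s[190:310,60:180],(600,600)[:2],interpolation=2)[:600,:,::-1])"
```

```text
t 14.05 p [ 0.4586 -0.2497  0.0746] az -80.6 open 0.0419 F [ 0.8 -0.1 -0.4]
shift cm [-0.2   0.15  0.55] | 0.61
rotvec [-0.003 -0.003  0.006] shift after turn [-0.2   0.15  0.56]
```

View pics/b5.png

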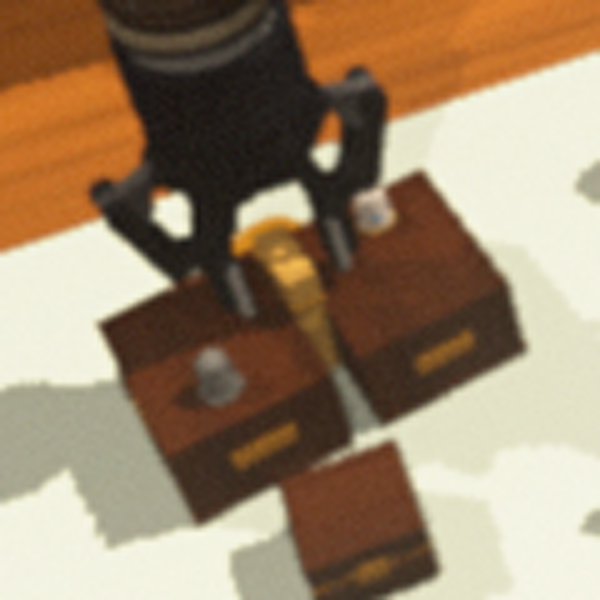

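>>> jog_arm(
  moves=[
    [[-0.2,0.15,0.4],[0,0,0],140],
    [[0,0,0],[0,0,0],165],
    [[0,0,0],[0,0,0],185],
    [[0,0,0],[0,0,0],200],
    [[0,0,0],[0,0,0],220],
    [[0,0,0],[0,0,0],255],
    [[0,0,0],[0,0,0],255],
    [[0,0,0],[0,0,0],255],
  ],
)

```text
time_s: 14.9
tcp_pos: [0.4576, -0.2487, 0.0717]
tool_rot: [[0.163, -0.987, 0.006], [-0.987, -0.163, -0.005], [0.006, -0.005, -1.0]]
contact_force: [-0.2, 0.1, -0.7]
opening: 0.015
```

```bash
python3 -c "
from h import *
go([.4568,-.248,.17],Rdown(-80.9))
s=vision.get_image('scene')
cv2.imwrite('pics/b6.png',cv2.resize(s[190:310,60:180],(600,600)[:2],interpolation=2)[:600,:,::-1])"
```

```text
t 14.9 p [ 0.4576 -0.2487  0.0717] az -80.6 open 0.015 F [-0.2  0.1 -0.7]
shift cm [-0.02  0.02 -9.84] | 9.84
rotvec [-0.005 -0.006  0.005] shift after turn [-0.08  0.07 -9.83]
```

View pics/b6.png

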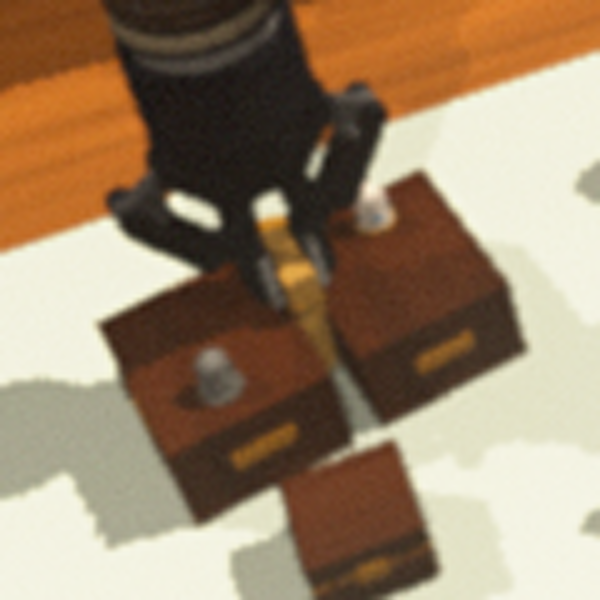

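>>> jog_arm(
  moves=[
    [[0,0,-0.5],[0,0,0],255],
    [[0,0,-0.6],[0,0,0],255],
    [[0,0,-1],[0,0,0],255],
    [[0,0,-1.5],[0,0,0],255],
    [[0,0,-2],[0,0,0],255],
    [[0,0,-2],[0,0,0],255],
    [[0,0,-2],[0,0,0],255],
    [[0,0,-2],[0,0,0],255],
    [[0,0,-2],[0,0,0],255],
    [[0,0,0],[0,0,0],255],
  ],
)

```text
time_s: 15.95
tcp_pos: [0.4571, -0.2474, 0.2202]
tool_rot: [[0.164, -0.986, 0.009], [-0.986, -0.164, -0.006], [0.008, -0.008, -1.0]]
contact_force: [0.2, -0.1, -0.1]
opening: 0.0146
```

```bash
python3 -c "
from h import *
go([.4568,-.248,.17],Rdown(-80.9))
s=vision.get_image('scene')
cv2.imwrite('pics/b7.png',cv2.resize(s[150:310,40:200],(600,600)[:2],interpolation=2)[:600,:,::-1])"
```

```text
t 15.95 p [ 0.4571 -0.2474  0.2202] az -80.5 open 0.0146 F [ 0.2 -0.1 -0.1]
shift cm [0.01 0.08 5.02] | 5.02
rotvec [-0.008 -0.008  0.006] shift after turn [0.05 0.04 5.02]
```

View pics/b7.png

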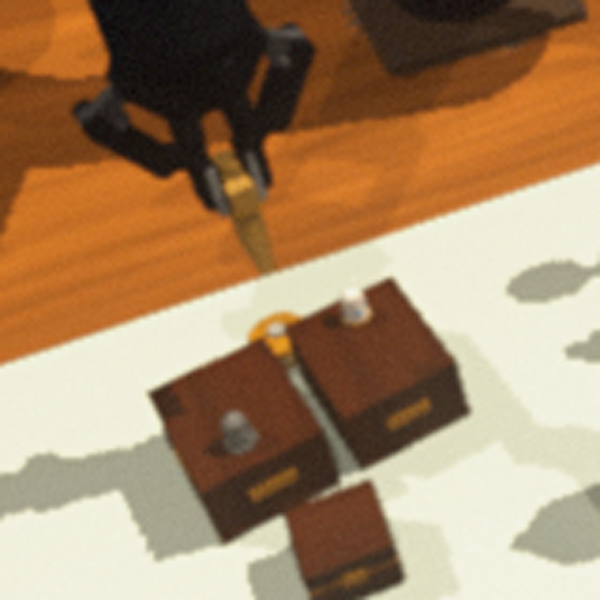

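```bash
cat > plan.py <<'E'
import numpy as np
F=22.5
def pts(x,z,phi,closed=True,fu=None):
    n=np.array([np.cos(phi),-np.sin(phi)]); a=np.array([-np.sin(phi),-np.cos(phi)])
    L=[]
    fu=F if fu is None else fu
    et=[(s*u,w) for s in(-1,1) for u,w in [(8,-22),(8,0),(7.3,0),(6.5,13),(5.8,25),(5,38),(4.3,51)]] if closed else []
    fi=[(s*fu,w) for s in(-1,1) for w in np.arange(-60,0,3)]
    g=lambda l:np.array([np.array([x,z])+u*n+w*a for u,w in l]).reshape(-1,2)
    return g(et),g(fi)
def pen(th,P):
    # bin-frame coordinates of P (undo the forward tilt)
    r=P-[50,18]; c,s=np.cos(th),np.sin(th)
    q=np.stack([r[:,0]*c-r[:,1]*s, r[:,0]*s+r[:,1]*c],1)+[50,18]
    lim=np.where(q[:,1]<153,47,47+(q[:,1]-153)*26/28); m=q[:,1]<183
    return np.where(m&(q[:,1]>36),q[:,0]-lim,-9),np.where((q[:,1]>0),36-q[:,1],-9)
def theta(x,z,phi,**k):
    et,fi=pts(x,z,phi,**k); P=np.vstack([et,fi])
    for th in np.arange(0,.7,.005):
        if pen(th,P)[0].max()<=0: break
    who='et' if len(et) and pen(th-.005,et)[0].max()>0 else 'fi'
    # hood clearance (line (45,153)-(27,178) and level below down to 145)
    hl=np.where(P[:,1]>178,-99,np.where(P[:,1]>153,45-(P[:,1]-153)*18/25,np.where(P[:,1]>147,45,-99)))
    return round(th,3),who,round((P[:,0]-hl).min(),1),round(pen(th,et)[1].max(),1) if len(et) else 0
if __name__=='__main__':
    for phi in (0,.2,.3,.4):
        for z in (215,205,195,185,175,165,155,145,138):
            print(phi,z,[(x,)+theta(x,z,phi) for x in (70,76,82,88,94,100)])
E
python3 plan.py
python3 - <<'E'
from h import *
T3=lambda x,y:(190+x/4,80+y/4)
print(onz('top',T3(110,380),.163),onz('top',T3(272,413),.163))
x=np.array([.9836,-.1805]);o=np.array([.4502,.2144]);y=np.array([.1805,.9836])
for X in[(45,61),(45,-61)]: print(o+x*X[0]/1e3+y*X[1]/1e3)
E
```

```text
0 215 [(70, np.float64(0.11), 'et', np.float64(28.6), np.float64(-128.8)), (76, np.float64(0.14), 'et', np.float64(34.6), np.float64(-129.6)), (82, np.float64(0.175), 'et', np.float64(40.6), np.float64(-130.6)), (88, np.float64(0.205), 'et', np.float64(46.6), np.float64(-131.8)), (94, np.float64(0.23), 'et', np.float64(52.6), np.float64(-133.2)), (100, np.float64(0.26), 'et', np.float64(58.6), np.float64(-134.8))]
0 205 [(70, np.float64(0.18), 'et', np.float64(21.4), np.float64(-118.6)), (76, np.float64(0.215), 'et', np.float64(27.4), np.float64(-119.5)), (82, np.float64(0.245), 'et', np.float64(33.4), np.float64(-120.7)), (88, np.float64(0.275), 'et', np.float64(39.4), np.float64(-122.0)), (94, np.float64(0.305), 'et', np.float64(45.4), np.float64(-123.6)), (100, np.float64(0.33), 'et', np.float64(51.4), np.float64(-125.5))]
0 195 [(70, np.float64(0.215), 'et', np.float64(22.9), np.float64(-108.4)), (76, np.float64(0.26), 'et', np.float64(28.9), np.float64(-109.3)), (82, np.float64(0.305), 'et', np.float64(34.9), np.float64(-110.5)), (88, np.float64(0.35), 'et', np.float64(40.9), np
[... 13300 characters left out ...]
np.float64(26.0), np.float64(-60.9)), (94, np.float64(0.505), 'fi', np.float64(32.0), np.float64(-63.3)), (100, np.float64(0.52), 'fi', np.float64(38.0), np.float64(-65.9))]
0.4 138 [(70, np.float64(0.38), 'fi', np.float64(5.4), np.float64(-49.8)), (76, np.float64(0.425), 'fi', np.float64(11.4), np.float64(-51.0)), (82, np.float64(0.47), 'fi', np.float64(17.4), np.float64(-52.3)), (88, np.float64(0.51), 'fi', np.float64(23.4), np.float64(-54.1)), (94, np.float64(0.55), 'fi', np.float64(29.4), np.float64(-56.2)), (100, np.float64(0.585), 'fi', np.float64(35.4), np.float64(-58.7))]
[0.50150042 0.25298496 0.163     ] [0.48218014 0.14175425 0.163     ]
[0.5054725 0.2662771]
[0.4834515 0.1462779]
```

>>> jog_arm(
  moves=[
    [[0,0,-1],[-0.008,-0.008,0],255],
    [[0,0,-1.2],[0,0,-0.136],255],
    [[0,0,-1.2],[0,0,-0.136],255],
    [[0,0,-1.2],[0,0,-0.136],255],
    [[0,0,-0.8],[0,0,-0.136],255],
    [[0,0,0],[0,0,-0.136],255],
    [[0,0,0],[0,0,-0.136],255],
    [[0,0,0],[0,0,-0.136],255],
    [[0,0,0],[0,0,-0.136],255],
    [[0,0,0],[0,0,-0.136],255],
    [[0,0,0],[0,0,0],255],
  ],
)

```text
time_s: 17.1
tcp_pos: [0.4502, -0.2413, 0.2579]
tool_rot: [[0.991, -0.131, -0.024], [-0.131, -0.991, 0.021], [-0.027, -0.017, -0.999]]
contact_force: [-0.0, 0.9, 0.5]
opening: 0.0148
```

```bash
python3 -c "
from h import *
go([.535,.20,.28],Rdown(-10.4))"
```

```text
t 17.1 p [ 0.4502 -0.2413  0.2579] az -7.5 open 0.0148 F [-0.   0.9  0.5]
shift cm [  2.58 -44.9   -1.5 ] | 45.0
rotvec [-0.017  0.027  0.05 ] shift after turn [  0.38 -44.94  -2.21]
```

>>> jog_arm(
  moves=[
    [[0,0,-1.0],[-0.017,0.027,0.05],255],
    [[0,-2.5,-0.4],[0,0,0],255],
    [[0,-4,-0.3],[0,0,0],255],
    [[0,-4.5,-0.3],[0,0,0],255],
    [[0,-4.5,-0.2],[0,0,0],255],
    [[0,-4.5,-0.2],[0,0,0],255],
    [[0,-4.5,-0.2],[0,0,0],255],
    [[0,-4.5,-0.2],[0,0,0],255],
    [[0,-4.5,-0.2],[0,0,0],255],
    [[0,-4.5,-0.2],[0,0,0],255],
    [[0,-3,-0.2],[0,0,0],255],
    [[0,0,0],[0,0,0],255],
  ],
)

```text
time_s: 18.3
tcp_pos: [0.5315, 0.1758, 0.281]
tool_rot: [[0.974, -0.228, -0.016], [-0.227, -0.974, 0.005], [-0.017, -0.001, -1.0]]
contact_force: [0.3, -0.6, -0.6]
opening: 0.0148
```

```bash
python3 -c "
from h import *
go([.535,.20,.28],Rdown(-10.4,.3))"
```

```text
t 18.3 p [0.5315 0.1758 0.281 ] az -13.2 open 0.0148 F [ 0.3 -0.6 -0.6]
shift cm [-0.21 -2.44  0.1 ] | 2.45
rotvec [-0.009 -0.283 -0.047] shift after turn [-0.06 -2.45  0.12]
```

>>> jog_arm(
  moves=[
    [[-0.2,-2.2,0],[0,0,-0.045],255],
    [[0,-0.1,0],[0,-0.14,0],255],
    [[0,0,0],[0,-0.14,0],255],
    [[0,0,0],[0,0,0],255],
  ],
)

```text
time_s: 18.7
tcp_pos: [0.532, 0.1986, 0.2774]
tool_rot: [[0.934, -0.188, -0.302], [-0.18, -0.982, 0.055], [-0.307, 0.003, -0.952]]
contact_force: [-0.2, -0.8, -0.7]
opening: 0.0148
```

```bash
python3 -c "
from h import *
go([.5250,.2007,.24],Rdown(-10.4,.3))
s=vision.get_image('scene')
cv2.imwrite('pics/c1.png',cv2.resize(s[60:240,200:380],(600,600)[:2],interpolation=2)[:600,:,::-1])"
```

```text
t 18.7 p [0.532  0.1986 0.2774] az -10.9 open 0.0148 F [-0.2 -0.8 -0.7]
shift cm [ 0.45 -0.08  3.79] | 3.81
rotvec [ 0.     0.012 -0.008] shift after turn [ 0.41 -0.08  3.79]
```

View pics/c1.png

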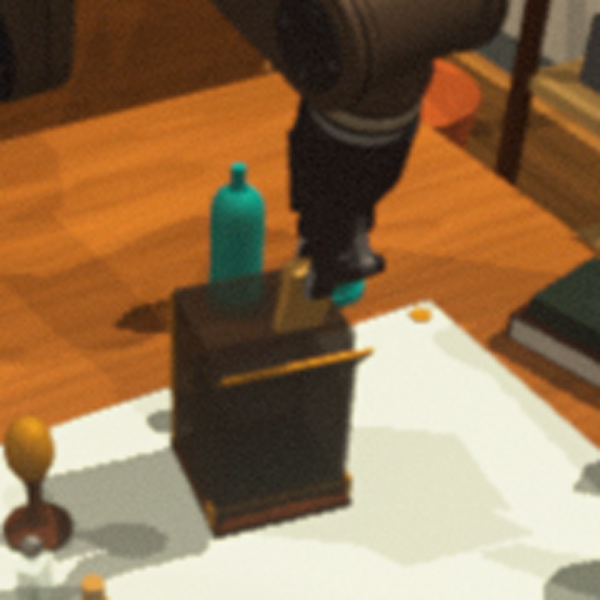

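>>> jog_arm(
  moves=[
    [[0.2,-0.1,1.9],[0,0.01,0],255],
    [[0.2,0,1.8],[0,0,0],255],
    [[0.3,0,0.95],[0,0,0],255],
    [[0.3,0,0.95],[0,0,0],255],
    [[0,0,0],[0,0,0],255],
  ],
)

```text
time_s: 19.25
tcp_pos: [0.5226, 0.1992, 0.2231]
tool_rot: [[0.939, -0.194, -0.283], [-0.186, -0.981, 0.053], [-0.288, 0.003, -0.958]]
contact_force: [-2.3, -0.2, 0.3]
opening: 0.0149
```

```bash
cat >> h.py <<'E'
xh=np.array([.9836,-.1805]);yh=np.array([.1805,.9836]);o=np.array([.4502,.2144])
def case():
    p=telemetry.read_state()['tcp_pos']; d=p[:2]-o; print('case mm',(d@xh*1e3).round(1),(d@yh*1e3).round(1),((p[2]-.01)*1e3).round(1))
def W(X,z): return np.array([*(o+xh*X/1e3),z/1e3+.01])
E
python3 -c "
from h import *
go(W(76,190),Rdown(-10.4,.3));case()
s=vision.get_image('scene')
cv2.imwrite('pics/c2.png',cv2.resize(s[100:220,230:350],(600,600)[:2],interpolation=2)[:600,:,::-1])"
```

```text
t 19.25 p [0.5226 0.1992 0.2231] az -11.2 open 0.0149 F [-2.3 -0.2  0.3]
shift cm [ 0.85 -0.2   2.15] | 2.32
rotvec [-0.001 -0.008 -0.014] shift after turn [ 0.87 -0.19  2.14]
case mm 74.0 -1.9 213.1
```

View pics/c2.png

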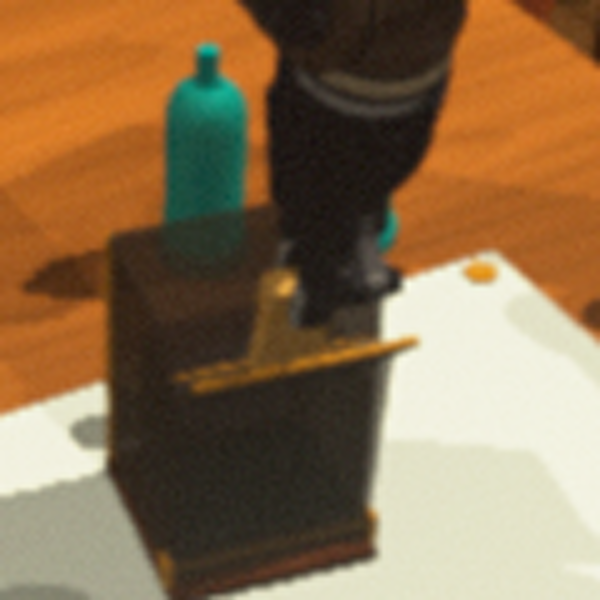

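>>> jog_arm(
  moves=[
    [[0.4,-0.1,0.8],[0,0,-0.014],255],
    [[0.35,-0.05,0.8],[0,0,0],255],
    [[0.35,0,0.8],[0,0,0],255],
  ],
)

```text
time_s: 19.6
tcp_pos: [0.5321, 0.2001, 0.2101]
tool_rot: [[0.947, -0.179, -0.266], [-0.17, -0.984, 0.054], [-0.272, -0.006, -0.962]]
contact_force: [1.1, -4.8, 28.9]
opening: 0.0149
```

```bash
python3 -c "
from h import *
go(W(79,165),Rdown(-10.4,.3));case()
s=vision.get_image('scene')
cv2.imwrite('pics/c3.png',cv2.resize(s[100:220,230:350],(600,600)[:2],interpolation=2)[:600,:,::-1])"
```

```text
t 19.6 p [0.5321 0.2001 0.2101] az -10.2 open 0.0149 F [ 1.1 -4.8 28.9]
shift cm [0.56 0.09 3.49] | 3.53
rotvec [-0.005 -0.025  0.003] shift after turn [0.64 0.07 3.47]
case mm 83.1 0.7 200.1
```

View pics/c3.png

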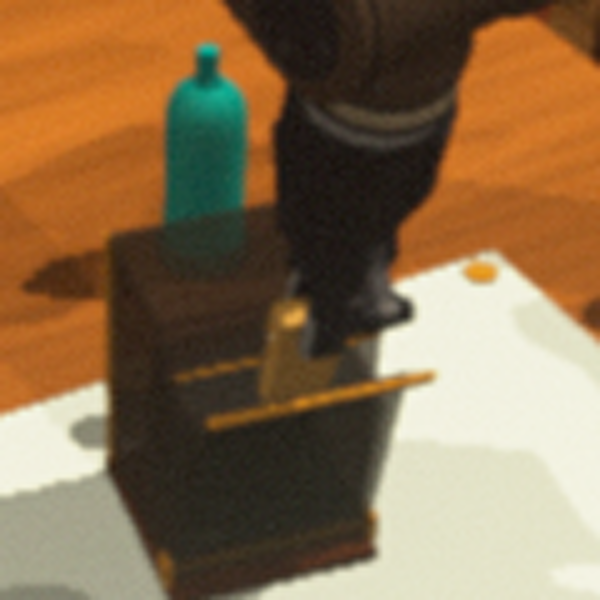

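>>> jog_arm(
  moves=[
    [[0,0,0],[0,0,0],255],
  ],
)

```text
time_s: 19.75
tcp_pos: [0.534, 0.1998, 0.2122]
tool_rot: [[0.949, -0.179, -0.261], [-0.171, -0.984, 0.054], [-0.266, -0.006, -0.964]]
contact_force: [-1.4, 0.5, -1.0]
opening: 0.0146
```

>>> jog_arm(
  moves=[
    [[0,0,0],[0,0,0],255],
  ],
)

```text
time_s: 19.85
tcp_pos: [0.5345, 0.1998, 0.2134]
tool_rot: [[0.949, -0.179, -0.259], [-0.171, -0.984, 0.054], [-0.264, -0.007, -0.964]]
contact_force: [-3.5, 0.1, 0.2]
opening: 0.015
```

```bash
python3 -c "
from h import *
go(W(79,165),Rdown(-10.4,.3));case()
s=vision.get_image('scene')
cv2.imwrite('pics/c4.png',cv2.resize(s[120:200,260:340],(640,640)[:2],interpolation=2)[:600,:,::-1])"
```

```text
t 19.85 p [0.5345 0.1998 0.2134] az -10.2 open 0.015 F [-3.5  0.1  0.2]
shift cm [0.38 0.12 3.88] | 3.9
rotvec [-0.006 -0.033  0.004] shift after turn [0.51 0.09 3.86]
case mm 85.6 0.9 203.4
```

View pics/c4.png

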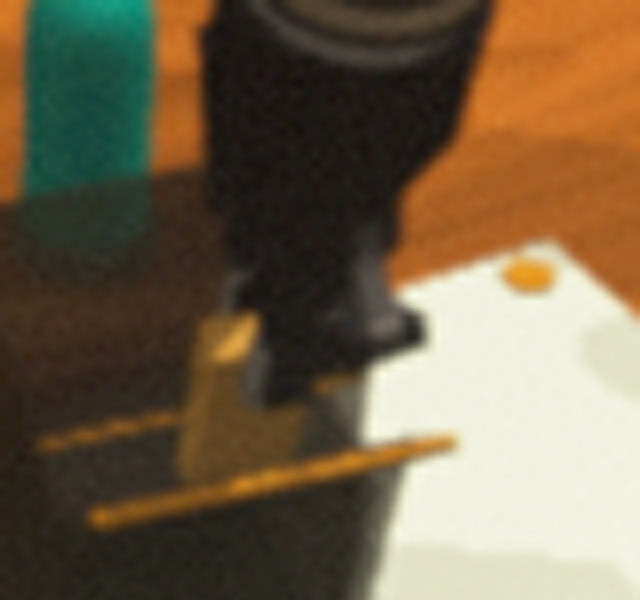

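>>> jog_arm(
  moves=[
    [[-0.3,0.1,0.4],[0,-0.035,0],255],
    [[-0.5,0,0.6],[0,0,0],255],
  ],
)

```text
time_s: 20.1
tcp_pos: [0.5265, 0.201, 0.2112]
tool_rot: [[0.941, -0.179, -0.287], [-0.168, -0.984, 0.061], [-0.293, -0.009, -0.956]]
contact_force: [0.7, -3.1, 21.2]
opening: 0.0149
```

```bash
python3 -c "
from h import *
go(W(79,165),Rdown(-10.4,.3));case()"
```

```text
t 20.1 p [0.5265 0.201  0.2112] az -10.1 open 0.0149 F [ 0.7 -3.1 21.2]
shift cm [1.21 0.09 3.42] | 3.63
rotvec [-0.008 -0.002  0.005] shift after turn [1.22 0.05 3.42]
case mm 77.4 0.5 201.2
```

Run:
```python
from h import *
def C(x,y,z): return np.array([*(o+xh*x/1e3+yh*y/1e3),z/1e3+.01])
print('pred foot c4',proj('scene',C(68.3,-18,154)),proj('scene',C(68.3,18,154)),'front',proj('scene',C(76.7,-18,153)),proj('scene',C(76.7,18,153)))
print('hood edge',proj('scene',C(45,-61,153)),proj('scene',C(45,61,153)))
print('pin-hood ends top', proj('top',C(45,-61,153)),proj('top',C(45,61,153)))
s=vision.get_image('scene')
cv2.imwrite('pics/c5.png',cv2.resize(s[120:200,250:330],(640,640)[:2],interpolation=2)[:600,:,::-1])
t=vision.get_image('top')
cv2.imwrite('pics/c5t.png',cv2.resize(t[120:230,190:300],(600,600)[:2],interpolation=2)[:600,:,::-1])
```

```text
pred foot c4 [281.60846756 178.1810051 ] [294.38160638 175.52556647] front [282.71809252 180.44188723] [295.5473204  177.75475671]
hood edge [263.23290349 176.25899856] [305.90623574 167.53924118]
pin-hood ends top [256.35491276 182.73606905] [212.6923187  173.40959576]
```

View pics/c5.png

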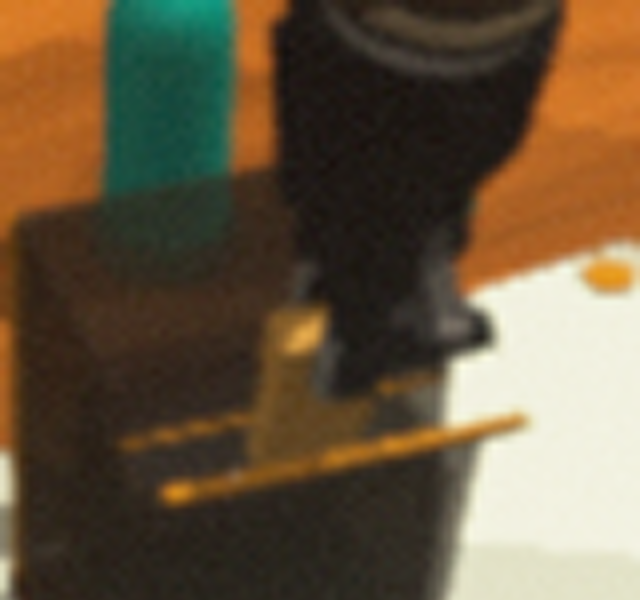

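View pics/c5t.png

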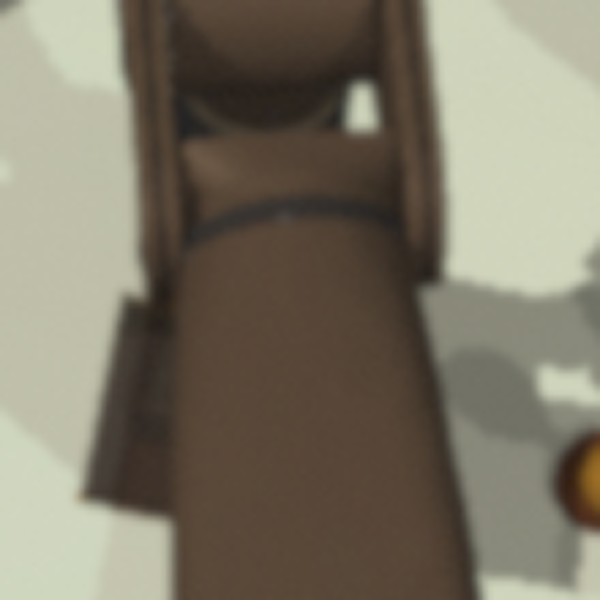

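>>> jog_arm(
  moves=[
    [[0.1,0,1.0],[0,0,0],255],
  ],
)

```text
time_s: 20.3
tcp_pos: [0.5279, 0.2009, 0.2106]
tool_rot: [[0.944, -0.177, -0.277], [-0.167, -0.984, 0.06], [-0.283, -0.01, -0.959]]
contact_force: [2.7, -6.2, 41.2]
opening: 0.0151
```

>>> jog_arm(
  moves=[
    [[0.1,0,1.2],[0,0,0],255],
  ],
)

```text
time_s: 20.4
tcp_pos: [0.5315, 0.2003, 0.21]
tool_rot: [[0.949, -0.176, -0.261], [-0.167, -0.984, 0.058], [-0.267, -0.011, -0.964]]
contact_force: [2.3, -7.2, 36.0]
opening: 0.0148
```

```bash
python3 -c "
from h import *
go(W(79,165),Rdown(-10.4,.3));case()
s=vision.get_image('scene')
cv2.imwrite('pics/c6.png',cv2.resize(s[120:200,250:330],(640,640)[:2],interpolation=2)[:600,:,::-1])"
```

```text
t 20.4 p [0.5315 0.2003 0.21  ] az -10.0 open 0.0148 F [ 2.3 -7.2 36. ]
shift cm [0.59 0.12 3.47] | 3.52
rotvec [-0.01  -0.029  0.007] shift after turn [0.7  0.09 3.45]
case mm 82.5 0.9 200.0
```

View pics/c6.png

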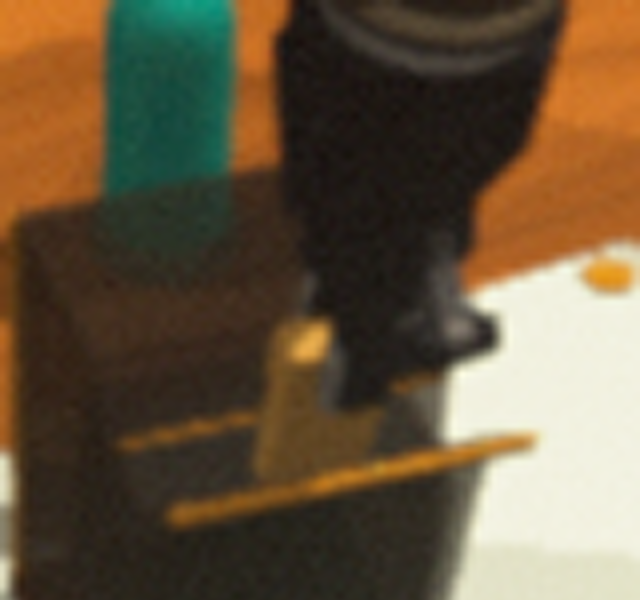

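Run:
```python
from h import *
def C(x,y,z): return np.array([*(o+xh*x/1e3+yh*y/1e3),z/1e3+.01])
ob=np.array([[271.9,184.4],[316.3,175]])
for th in np.arange(0,.4,.04):
    c,s=np.cos(th),np.sin(th); X=50+23*c+163*s; Z=18+163*c-23*s
    pr=np.array([proj('scene',C(X,-61,Z)),proj('scene',C(X,61,Z))]); 
    print(th.round(2),pr.round(1).tolist(),'corner',(50-3*c+135*s).round(1),(18+135*c+3*s).round(1))
```

```text
0.0 [[266.8, 174.4], [311.0, 165.4]] corner 47.0 153.0
0.04 [[267.7, 176.3], [312.0, 167.2]] corner 52.4 153.0
0.08 [[268.5, 178.3], [313.0, 169.1]] corner 57.8 152.8
0.12 [[269.3, 180.3], [313.9, 171.0]] corner 63.2 152.4
0.16 [[270.1, 182.4], [314.8, 173.1]] corner 68.5 151.8
0.2 [[270.9, 184.6], [315.7, 175.2]] corner 73.9 150.9
0.24 [[271.7, 186.8], [316.6, 177.3]] corner 79.2 149.8
0.28 [[272.5, 189.1], [317.5, 179.5]] corner 84.4 148.6
0.32 [[273.3, 191.5], [318.4, 181.8]] corner 89.6 147.1
0.36 [[274.0, 193.9], [319.2, 184.1]] corner 94.7 145.4
```

>>> jog_arm(
  moves=[
    [[-0.5,0,0.8],[0,-0.06,0],255],
    [[-0.4,0,1.0],[0,-0.03,0],255],
  ],
)

```text
time_s: 20.65
tcp_pos: [0.5258, 0.201, 0.2108]
tool_rot: [[0.929, -0.175, -0.325], [-0.161, -0.984, 0.071], [-0.333, -0.013, -0.943]]
contact_force: [0.7, -3.5, 27.4]
opening: 0.0148
```

```bash
python3 -c "
from h import *
go(W(79,165),Rdown(-10.4,.3));case()"
```

```text
t 20.65 p [0.5258 0.201  0.2108] az -9.8 open 0.0148 F [ 0.7 -3.5 27.4]
shift cm [1.4 0.1 3.3] | 3.59
rotvec [-0.011  0.039  0.009] shift after turn [1.27 0.05 3.36]
case mm 76.8 0.5 200.8
```

>>> jog_arm(
  moves=[
    [[0.1,-1.2,0.6],[0,0,0],255],
    [[0.1,-1.2,0.6],[0,0,0],255],
  ],
)

```text
time_s: 20.85
tcp_pos: [0.5308, 0.2229, 0.2047]
tool_rot: [[0.931, -0.177, -0.319], [-0.164, -0.984, 0.068], [-0.326, -0.011, -0.945]]
contact_force: [-2.1, -1.3, 1.7]
opening: 0.0146
```

```bash
python3 -c "
from h import *
go(W(79,165),Rdown(-10.4,.3));case()"
```

```text
t 20.85 p [0.5308 0.2229 0.2047] az -10.0 open 0.0146 F [-2.1 -1.3  1.7]
shift cm [1.07 2.33 2.74] | 3.75
rotvec [-0.009  0.033  0.007] shift after turn [1.   2.29 2.8 ]
case mm 77.8 22.9 194.7
```

>>> jog_arm(
  moves=[
    [[0.35,0.7,0.9],[0,0,0],255],
    [[0.35,0.7,0.9],[0,0,0],255],
    [[0.35,0.7,0.9],[0,0,0],255],
  ],
)

```text
time_s: 21.15
tcp_pos: [0.5272, 0.2042, 0.1725]
tool_rot: [[0.931, -0.174, -0.321], [-0.16, -0.985, 0.071], [-0.328, -0.015, -0.944]]
contact_force: [1.2, 2.3, 10.9]
opening: 0.0146
```

```bash
python3 -c "
from h import *
go(W(80,145),Rdown(-10.4,.3));case()
s=vision.get_image('scene')
cv2.imwrite('pics/c7.png',cv2.resize(s[100:220,230:350],(600,600)[:2],interpolation=2)[:600,:,::-1])"
```

```text
t 21.15 p [0.5272 0.2042 0.1725] az -9.7 open 0.0146 F [ 1.2  2.3 10.9]
shift cm [0.8  0.42 1.56] | 1.81
rotvec [-0.012  0.035  0.011] shift after turn [0.75 0.39 1.6 ]
case mm 77.5 3.9 162.5
```

View pics/c7.png

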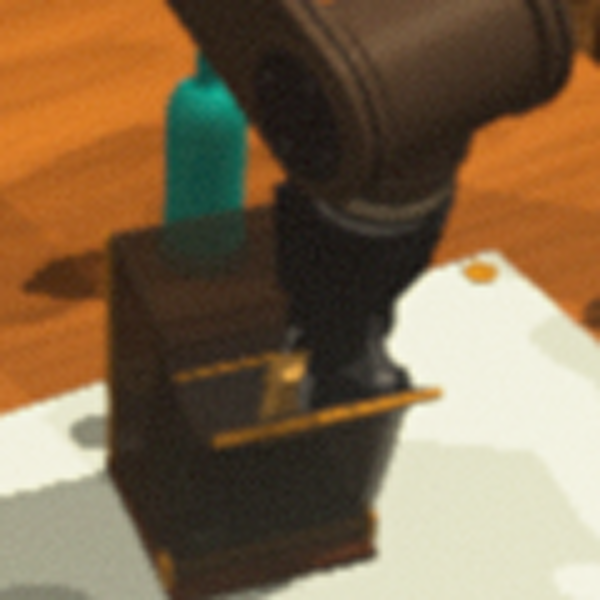

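>>> jog_arm(
  moves=[
    [[0.4,1.2,0.7],[0,0,0],255],
    [[0.4,1.2,0.7],[0,0,0],255],
  ],
)

```text
time_s: 21.4
tcp_pos: [0.5316, 0.1836, 0.1595]
tool_rot: [[0.936, -0.178, -0.304], [-0.159, -0.983, 0.086], [-0.315, -0.032, -0.949]]
contact_force: [8.3, 12.6, 22.4]
opening: 0.0148
```

```bash
python3 -c "
from h import *
go(W(80,145),Rdown(-10.4,.3));case()"
```

```text
t 21.4 p [0.5316 0.1836 0.1595] az -9.7 open 0.0148 F [ 8.3 12.6 22.4]
shift cm [-0.38 -1.55  0.65] | 1.72
rotvec [-0.03   0.02   0.012] shift after turn [-0.41 -1.56  0.6 ]
case mm 85.7 -15.6 149.5
```

>>> jog_arm(
  moves=[
    [[0,-0.2,0],[0,0,0],255],
  ],
)

```text
time_s: 21.5
tcp_pos: [0.5333, 0.1839, 0.1601]
tool_rot: [[0.937, -0.18, -0.301], [-0.161, -0.983, 0.086], [-0.311, -0.032, -0.95]]
contact_force: [-3.3, -2.1, 0.1]
opening: 0.0149
```

```bash
python3 -c "
from h import *
go(W(80,145),Rdown(-10.4,.3));case()
s=vision.get_image('scene')
cv2.imwrite('pics/c8.png',cv2.resize(s[110:210,240:340],(600,600)[:2],interpolation=2)[:600,:,::-1])"
```

```text
t 21.5 p [0.5333 0.1839 0.1601] az -9.7 open 0.0149 F [-3.3 -2.1  0.1]
shift cm [-0.51 -1.48  0.75] | 1.74
rotvec [-0.03   0.017  0.011] shift after turn [-0.54 -1.5   0.7 ]
case mm 87.2 -15.0 150.1
```

View pics/c8.png

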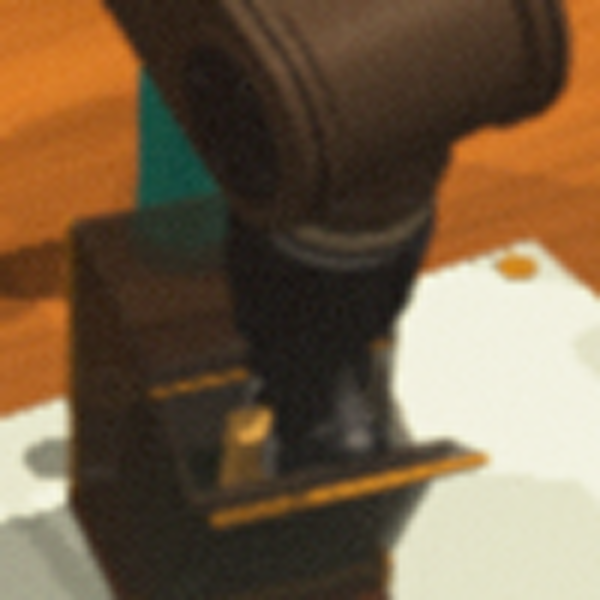

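>>> jog_arm(
  moves=[
    [[-0.1,-1.0,0.8],[-0.02,0,0],255],
    [[-0.1,-1.0,0.8],[0,0,0],255],
  ],
)

```text
time_s: 21.75
tcp_pos: [0.5408, 0.1922, 0.1557]
tool_rot: [[0.945, -0.17, -0.28], [-0.166, -0.985, 0.037], [-0.283, 0.012, -0.959]]
contact_force: [5.5, -13.0, 21.3]
opening: 0.0148
```

```bash
python3 -c "
from h import *
go(W(82,140),Rdown(-10.4,.3));case()
s=vision.get_image('scene')
cv2.imwrite('pics/c9.png',cv2.resize(s[110:210,240:340],(600,600)[:2],interpolation=2)[:600,:,::-1])"
```

```text
t 21.75 p [0.5408 0.1922 0.1557] az -10.0 open 0.0148 F [  5.5 -13.   21.3]
shift cm [-0.9  -0.57  0.85] | 1.36
rotvec [ 0.015 -0.014  0.007] shift after turn [-0.89 -0.55  0.87]
case mm 93.1 -5.5 145.7
```

View pics/c9.png

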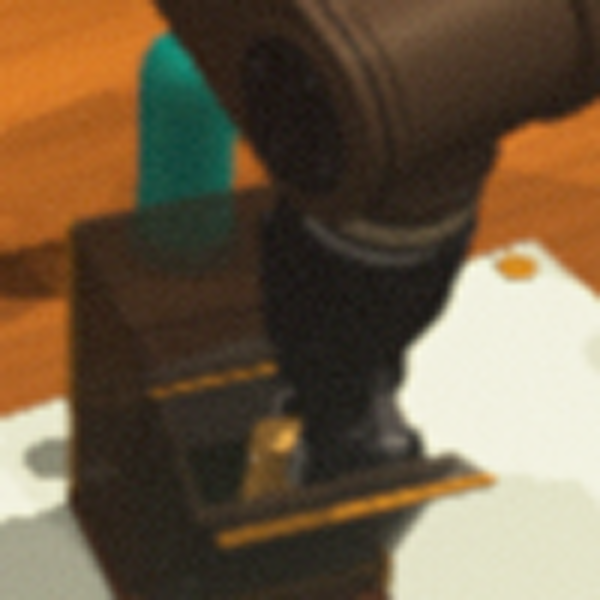

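>>> jog_arm(
  moves=[
    [[-0.7,-0.8,0.4],[0,-0.02,0],255],
    [[-0.5,-0.8,0.6],[0,0,0],255],
  ],
)

```text
time_s: 22.0
tcp_pos: [0.5388, 0.2011, 0.1574]
tool_rot: [[0.946, -0.17, -0.277], [-0.17, -0.985, 0.021], [-0.277, 0.027, -0.961]]
contact_force: [4.2, -11.8, 19.2]
opening: 0.0148
```

```bash
python3 -c "
from h import *
go(W(82,138),Rdown(-10.4,.3));case()
s=vision.get_image('scene')
cv2.imwrite('pics/c10.png',cv2.resize(s[110:210,240:340],(600,600)[:2],interpolation=2)[:600,:,::-1])"
```

```text
t 22.0 p [0.5388 0.2011 0.1574] az -10.2 open 0.0148 F [  4.2 -11.8  19.2]
shift cm [-0.47  0.26  1.12] | 1.24
rotvec [ 0.029 -0.02   0.003] shift after turn [-0.45  0.29  1.12]
case mm 89.6 2.9 147.4
```

View pics/c10.png

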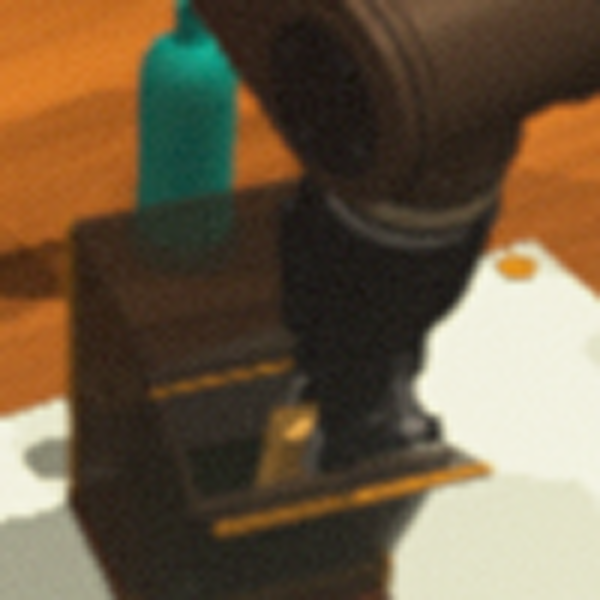

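>>> jog_arm(
  moves=[
    [[0,0.2,0],[0.02,0,0],255],
    [[0,0,0],[0,0,0],195],
    [[0,0,0],[0,0,0],185],
    [[0,0,0],[0,0,0],175],
    [[0,0,0],[0,0,0],165],
    [[0,0,0],[0,0,0],160],
  ],
)

```text
time_s: 22.65
tcp_pos: [0.5383, 0.1985, 0.1555]
tool_rot: [[0.946, -0.176, -0.272], [-0.171, -0.984, 0.041], [-0.275, 0.008, -0.961]]
contact_force: [-0.6, 0.7, 5.6]
opening: 0.0318
```

```bash
python3 -c "
from h import *
go(W(82,138),Rdown(-10.4,.3));case()
s=vision.get_image('scene')
cv2.imwrite('pics/c11.png',cv2.resize(s[110:210,240:340],(600,600)[:2],interpolation=2)[:600,:,::-1])"
```

```text
t 22.65 p [0.5383 0.1985 0.1555] az -10.2 open 0.0318 F [-0.6  0.7  5.6]
shift cm [-0.52  0.02  0.93] | 1.07
rotvec [ 0.009 -0.022  0.003] shift after turn [-0.5   0.03  0.94]
case mm 89.5 0.3 145.5
```

View pics/c11.png

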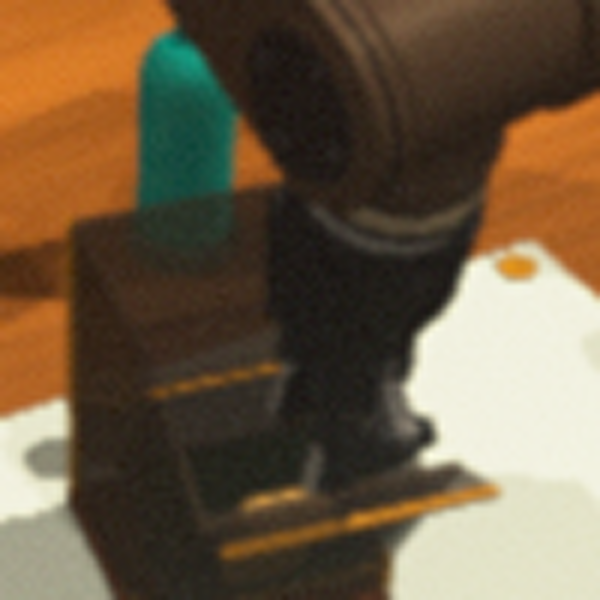

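>>> jog_arm(
  moves=[
    [[0,0,0],[0,0,0],175],
    [[0,0,0],[0,0,0],200],
    [[-0.2,0,-0.7],[0,0,0],200],
    [[-0.3,0,-1.0],[0,0,0],200],
    [[-0.3,0,-1.0],[0,0,0],200],
  ],
)

```text
time_s: 23.2
tcp_pos: [0.5366, 0.198, 0.1811]
tool_rot: [[0.945, -0.174, -0.277], [-0.17, -0.985, 0.036], [-0.279, 0.013, -0.96]]
contact_force: [-0.6, 1.0, 0.0]
opening: 0.0182
```

```bash
python3 -c "
from h import *
go(W(82,200),Rdown(-10.4,.3));case()
s=vision.get_image('scene')
cv2.imwrite('pics/c12.png',cv2.resize(s[110:210,240:340],(600,600)[:2],interpolation=2)[:600,:,::-1])"
```

```text
t 23.2 p [0.5366 0.198  0.1811] az -10.2 open 0.0182 F [-0.6  1.   0. ]
shift cm [-1.37 -0.02 -2.61] | 2.95
rotvec [ 0.015 -0.018  0.003] shift after turn [-1.42 -0.05 -2.58]
case mm 87.9 -0.5 171.1
```

View pics/c12.png

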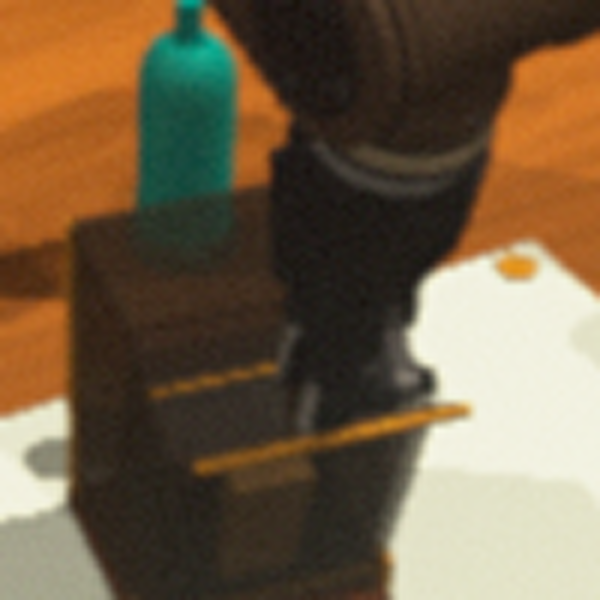

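>>> jog_arm(
  moves=[
    [[-0.4,0,-0.6],[0,0,0],200],
    [[-0.4,0,-0.6],[0,0,0],200],
    [[-0.4,0,-0.6],[0,0,0],200],
    [[-0.4,0,-0.7],[0,0,0],200],
    [[-0.4,0,-0.8],[0,0,0],200],
    [[-0.3,0,-1.2],[0,0,0],200],
    [[-0.3,0,-2],[0,0,0],200],
    [[-0.3,0,-2.5],[0,0,0],200],
  ],
)

```text
time_s: 24.05
tcp_pos: [0.5331, 0.1996, 0.2811]
tool_rot: [[0.946, -0.174, -0.274], [-0.171, -0.985, 0.034], [-0.276, 0.014, -0.961]]
contact_force: [0.0, 0.6, -1.0]
opening: 0.0186
```

```bash
python3 -c "
from h import *
go(W(82,200),Rdown(-10.4,.3));case()
s=vision.get_image('scene')
cv2.imwrite('pics/c13.png',cv2.resize(s[110:230,230:350],(600,600)[:2],interpolation=2)[:600,:,::-1])"
```

```text
t 24.05 p [0.5331 0.1996 0.2811] az -10.2 open 0.0186 F [ 0.   0.6 -1. ]
shift cm [ 1.75 -0.07  6.9 ] | 7.12
rotvec [ 0.016 -0.02   0.003] shift after turn [1.89 0.04 6.86]
case mm 84.3 0.4 271.1
```

View pics/c13.png

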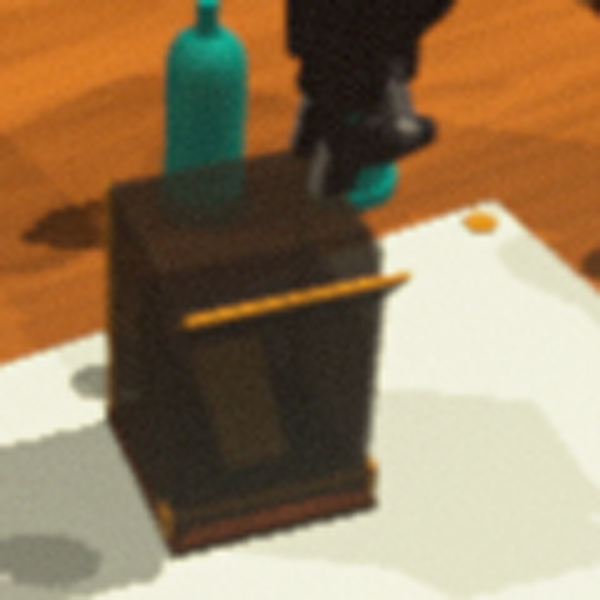

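>>> jog_arm(
  moves=[
    [[0,0,-2],[0,0,0],200],
    [[0,0,-2],[0,0,0],200],
    [[0,0,0],[0,0,0],200],
    [[0,0,0],[0,0,0],200],
    [[0,0,0],[0,0,0],200],
  ],
)

```text
time_s: 24.6
tcp_pos: [0.5472, 0.1983, 0.3292]
tool_rot: [[0.95, -0.174, -0.26], [-0.171, -0.985, 0.036], [-0.262, 0.01, -0.965]]
contact_force: [-0.3, 1.3, -0.5]
opening: 0.0182
```

Run:
```python
from h import *
s=vision.get_image('scene');t=vision.get_image('top')
cv2.imwrite('pics/d1.png',s[:,:,::-1]); cv2.imwrite('pics/d2.png',t[:,:,::-1])
a=cv2.imread('pics/scene0.png'); d=cv2.absdiff(a,s[:,:,::-1].copy()).max(2)
for n,b in {'plinths+thimbles+ringbox':(78,225,170,315),'egg':(195,180,225,226),'bell':(280,270,303,300),'bottle':(202,222,220,245)}.items():
    print(n,d[b[1]:b[3],b[0]:b[2]].mean().round(1),(d[b[1]:b[3],b[0]:b[2]]>60).sum())
print(telemetry.read_state()['time_s'])
```

```text
plinths+thimbles+ringbox 28.7 1823
egg 7.9 0
bell 9.1 0
bottle 7.8 0
24.7
```

View pics/d1.png

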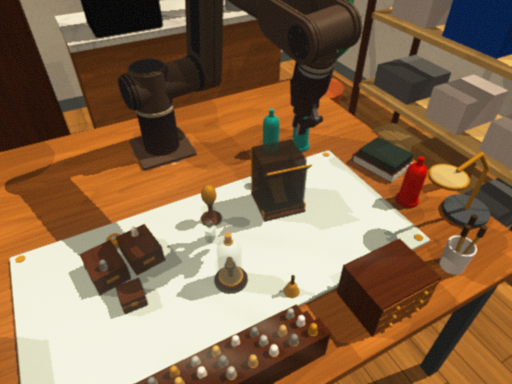

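View pics/d2.png

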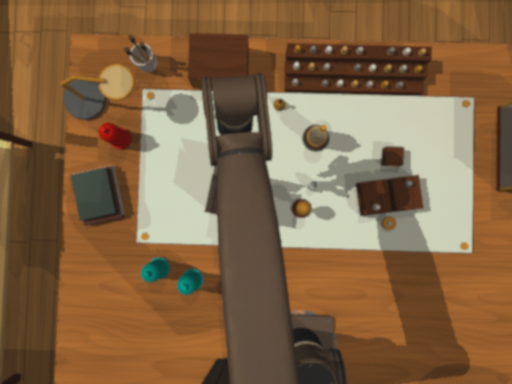

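Run:
```python
import cv2,numpy as np
t=cv2.imread('pics/d2.png');t0=cv2.imread('pics/top0.png');s=cv2.imread('pics/d1.png')
f=lambda im,b:cv2.resize(im[b[1]:b[3],b[0]:b[2]],(260,260),interpolation=2)
r1=np.hstack([f(t0,(345,140,435,230)),f(t,(345,140,435,230)),f(t,(291,112,341,162))])
r2=np.hstack([f(s,(200,225,260,300)),f(s,(250,135,320,220)),f(s,(75,220,170,315))])
cv2.imwrite('pics/d3.png',np.vstack([r1,r2]))
```

```text
(no output)
```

View pics/d3.png

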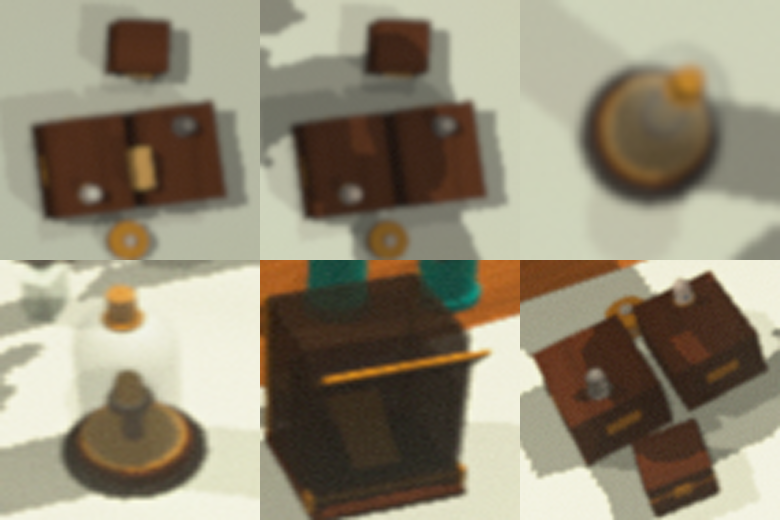

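```bash
python3 -c "
from workcell import finish_job
print(finish_job())"
```

```text
the job is handed in; nothing more can be done
None
```

I finished the job and handed it in at about 24.7 s on the robot clock, and the last pictures show everything as asked.

- **Dome:** I lifted the clear glass dome by its knob and set it upright on the felt mat. It stands about 2–3 mm off the mat's centre by eye.
- **Needle case:** I drew it straight up out of the gap by its cap and let it go inside the tilting bin. It can be seen through the smoked glass, leaning inside.
- **Bin:** The bin swung shut again. Its rim was within about 1 pixel of where my geometry puts it when shut.
- **Other pieces:** The egg, bell and scent bottle showed no change from the first picture. The plinth area failed that same picture comparison. By eye the only difference there is the arm's shadow: both thimbles, the ring box and the tape drum look upright and unmoved. I did not check the thread spool separately.

**Entry into the bin:** It was not smooth. The needle case's foot, and later a finger, stuck on the flared lip, and the measured force peaked at about 41 N. That force came through the fingers and the needle case. I freed it by sliding sideways while pressing down. The front finger stayed at the lip and did not go right down behind the pane. I let go there, with the pane tilted to roughly 0.43–0.48 rad.

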